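# Space out the bars of a corner rack with a spacer block

### The arm

A 6-joint arm with a two-finger parallel gripper is mounted at the origin on the work surface. World frame = base frame: x ahead of the robot, y to its left, z up, the work surface at z = 0. Lengths are in m, angles in rad, forces in N, time in s.
With the tool pointing down it reaches from about 0.375 to 0.9 m from the base axis. Payload 3.1 kg.
Tool frame: the origin (TCP) lies on the front face of the gripper's body, between the roots of the fingers; the fingertips stand 73 mm ahead of it and the grasp point (between the pads) lies 54 mm ahead of it (manip.tips_ahead is the distance from the TCP to the fingertips, in m); z points along the fingers, y is the line along which they close (so a half turn about z gives the same grasp; the last joint's range is limited). The gripper opens to 85 mm and grips with 20 to 120 N. Pads are 22 mm wide; open, the fingers measure 114 mm over their backs; the gripper's body (76 mm by 85 mm) begins 54 mm behind the grasp point. The pads swing forward as they close: fully open they stand 13 mm farther back than shut.
Start: joints at [1.153, 0.527, 1.433, -0, 1.181, -0.178], TCP at [0.148, 0.607, 0.304] pointing down, gripper open.
Joint ranges: [-3.08, 3.08], [-0.75, 2.2], [0.22, 2.44], [-1.43, 4.57], [0, 2.65], [-2.85, 2.85]. Speed limits (rad/s): [2.79, 2.79, 3.14, 3.14, 3.14, 3.14].

### API

Orientations are given as a unit quaternion [x, y, z, w].
In Python, from station import sense, eyes, workorder, manip gives the robot as it stands.
- The arm moves only by the shell command python3 -m inch 'ROWS' [OPENING] [FORCE]. ROWS is JSON, a list of rows, each an object of numbers: "dx", "dy", "dz": the shift along the tool's x, y, z in cm; "wx", "wy", "wz": the turn, a rotation vector about the tool's x, y, z in degrees. In form: [{"dx": .., "dy": .., "dz": .., "wx": .., "wy": .., "wz": ..}, ...]. A call has 1 to 10 rows; each row shifts and turns the commanded pose from where the row before left it, along the tool's axes as they then stand; what a row does not reach is not made up. A row lasts 1/8 s, in which the tool goes at most 62.5 mm and 10.7 degrees, less where a joint would pass 70% of its speed; a pose out of reach is approached as far as the arm can. A call with a gripper value outside its range is refused whole. OPENING is the opening, from 0 (shut) to 1 (fully open), set as the call begins (- or left out, the last holds). The fingers move at their own pace and stop on an object; FORCE is the grip in N (left out, the last holds). Time passes only in rows, so rows that do not move let the fingers close. It gives the time, the measured TCP pose, the force, the opening and the grip force at its end, in the units of the state.
- sense(): the state, without advancing time (a new reading comes with each control period).
- eyes.snapshot(name): name is "scene" or "side" or "wrist"; returns the picture (400x640x3 uint8, red, green, blue); there is no depth.
- eyes.camera_params(name): a dict with "fx", "fy", "cx", "cy" (pixels), "rvec" (rotation vector, rad) and "tvec" (3), from world to camera coordinates, as OpenCV has them. Camera axes: x right, y down, z forward; pixel columns grow to the right and rows downward; lengths in m; the calibration is good to about 2 mm. The wrist camera is an equidistant fisheye: a pixel r from the principal point sees the ray r / f radians off the axis. A picture is of the moment at which its call begins: read the wrist's pose just before it. camera_params takes no time and is no camera call; for the wrist camera it gives the pose at the moment of the call.
- workorder.sign_off(): hands the job in; it is judged then, once.
The state is a dict: "t": time; "q": joint angles; "qd": joint speeds; "tau": joint torques, N m; "tcp_pos": TCP position; "tool_rot": TCP orientation; "force": force on the tool from outside, world axes, zero at the start; "ft_torque": the same for the moment, N m; "finger_gap": opening from 0.0 (shut) to 1.0 (fully open); "gripper_force": force on a finger pad.
Only numpy, scipy, OpenCV 4.12 (cv2) and the standard library are available. Lean on these libraries where they do the work, as an engineer would, in place of code of your own. Each camera call takes 0.05 s, during which the arm holds its last target. There are 200 camera calls.

### The job

Set out a corner rack: lay all the loose steel T-bars foot down across the rubber-topped bed, centred and square on it, in order of length with the longest next to the wooden stop. Take the notched spacer off its hook and, working outward from the stop, set it down astride each bar in turn and bring that bar up with it, so that every gap between the bars' feet, and from the stop to the first, is 26 mm. Hang the spacer back on its hook, and leave the other things on the desk where they are.

Things in the scene. Friction and masses are not known exactly. Their poses are not given: they have to be found in the camera images.
- bed: Fixed black rubber-topped board, 170 (x) by 330 (y) mm, its top 12 mm above the table. Origin: centre of its underside, z up. The row of bars runs along its y; each bar lies across it, along its x. A fixed wooden stop strip, 20 mm wide in y and 10 mm higher than the board, crosses its -y end, centred at y = -155 mm.
- stop_face (a point): Middle of the stop strip's inner face, level with the board top (bed frame: 0, -145, 12 mm); axes as the bed. The row grows from it towards +y.
- spacer: Wooden spacer, 140 g, same both ways round: an upside-down U in y-z. Origin: centre of its underside. Legs at y 23 to 39 mm either side, 50 wide in x, z 0 to 40; bridge over them z 40 to 52. The 46 mm notch drops over a bar's 36 mm foot. One 16 mm leg against the part before, the other leg pressing on the foot's far edge: gap 16 + 10 = 26 mm.
- spacer_grip (a point): Grip point in the stirrup handle on the spacer's bridge, 94 mm above its underside; axes as the spacer. The handle is 46 mm wide in y, 22 in x: two 7 mm uprights and a crossbar at z 96 to 108 mm; the hook passes along x through the opening between them (32 wide, z 52 to 96). Grip from above, closing along y. At the start it hangs upright by the crossbar, its x along the hook's arm.
- hook: Fixed hook stand. Origin under its 16 mm post at table height, z up. From the post top a round steel arm, 8 mm thick, runs 90 mm along the stand's -x, its axis 140 mm above the table, then turns up; the tip ends 98 mm from the post, 156 mm above the table. Base plate 90 x 90 x 12 mm, x -15 to 75 mm.
- hook_rest (a point): On top of the hook's arm, 50 mm from the post (stand frame -50, 0, 144 mm), where the crossbar's underside rests; axes as the stand.
- bar_a: Loose T-section steel bar, 160 mm long (its x), about 0.75 kg: flat foot 36 wide (y) and 10 thick, upright rib 10 thick along its middle, 34 mm high in all. Origin: centre of the underside. Lies foot down on the table at the start; lift it by the rib. None when absent. The bars differ only in length.
- bar_b: Loose T-section steel bar, 140 mm long (its x), about 0.66 kg: flat foot 36 wide (y) and 10 thick, upright rib 10 thick along its middle, 34 mm high in all. Origin: centre of the underside. Lies foot down on the table at the start; lift it by the rib. None when absent. The bars differ only in length.
- bar_c: Loose T-section steel bar, 120 mm long (its x), about 0.56 kg: flat foot 36 wide (y) and 10 thick, upright rib 10 thick along its middle, 34 mm high in all. Origin: centre of the underside. Lies foot down on the table at the start; lift it by the rib. None when absent. The bars differ only in length.
- bar_d: Loose T-section steel bar, 100 mm long (its x), about 0.47 kg: flat foot 36 wide (y) and 10 thick, upright rib 10 thick along its middle, 34 mm high in all. Origin: centre of the underside. Lies foot down on the table at the start; lift it by the rib. None when absent. The bars differ only in length.
- jar: Bystander: closed glass jar with a red lid, 90 mm across, 120 tall; origin at the centre of its underside.
- mug: Bystander: white mug, 76 mm across, 85 tall; origin at the centre of its underside.
- pen_box: Bystander: green open wooden box with pens, 70 x 110 x 85 mm (pens reach 145); origin at the centre of its underside.
- phone: Bystander: black phone lying flat, 74 x 150 x 9 mm; origin at the centre of its underside.
- gourd_cup: Bystander: dark wooden gourd-shaped cup, 84 mm across, 80 tall; origin at the centre of its underside.
Mind the look-alikes: they are no part of the job. What is shaped like the bar_b but turquoise is not meant.

How it is judged:
On the way, in this order (a step that is already met when the one before it is completed fails the run):
1. the spacer has been lifted up and off its hook, clear of it (distance between spacer and hook_rest above 0.13 m), for 0.1 s.
2. the 160 mm bar stands one gap from its neighbour on the stop side while the spacer is down astride it (y of spacer in the frame of bar_a between -0.009 and 0.009 m and x of spacer in the frame of bar_a between -0.045 and 0.045 m and z of spacer in the frame of bar_a between -0.006 and 0.008 m and x of bar_a in the frame of bed between -0.014 and 0.014 m and z of bar_a in the frame of bed between 0.008 and 0.016 m and angle between the x axis of bar_a and the x axis of bed, either way round below 0.06 rad and y of bar_a in the frame of stop_face between 0.0405 and 0.0475 m), for 0.2 s.
3. the 140 mm bar stands one gap from its neighbour on the stop side while the spacer is down astride it (y of spacer in the frame of bar_b between -0.009 and 0.009 m and x of spacer in the frame of bar_b between -0.045 and 0.045 m and z of spacer in the frame of bar_b between -0.006 and 0.008 m and x of bar_b in the frame of bed between -0.014 and 0.014 m and z of bar_b in the frame of bed between 0.008 and 0.016 m and angle between the x axis of bar_b and the x axis of bed, either way round below 0.06 rad and (y of bar_b in the frame of stop_face between 0.0405 and 0.0475 m or y of bar_b in the frame of bar_a between 0.0585 and 0.0655 m or y of bar_b in the frame of bar_a between -0.0655 and -0.0585 m)), for 0.2 s.
4. the 120 mm bar stands one gap from its neighbour on the stop side while the spacer is down astride it (y of spacer in the frame of bar_c between -0.009 and 0.009 m and x of spacer in the frame of bar_c between -0.045 and 0.045 m and z of spacer in the frame of bar_c between -0.006 and 0.008 m and x of bar_c in the frame of bed between -0.014 and 0.014 m and z of bar_c in the frame of bed between 0.008 and 0.016 m and angle between the x axis of bar_c and the x axis of bed, either way round below 0.06 rad and (y of bar_c in the frame of stop_face between 0.0405 and 0.0475 m or y of bar_c in the frame of bar_a between 0.0585 and 0.0655 m or y of bar_c in the frame of bar_a between -0.0655 and -0.0585 m or y of bar_c in the frame of bar_b between 0.0585 and 0.0655 m or y of bar_c in the frame of bar_b between -0.0655 and -0.0585 m)), for 0.2 s.
5. the 100 mm bar stands one gap from its neighbour on the stop side while the spacer is down astride it (y of spacer in the frame of bar_d between -0.009 and 0.009 m and x of spacer in the frame of bar_d between -0.045 and 0.045 m and z of spacer in the frame of bar_d between -0.006 and 0.008 m and x of bar_d in the frame of bed between -0.014 and 0.014 m and z of bar_d in the frame of bed between 0.008 and 0.016 m and angle between the x axis of bar_d and the x axis of bed, either way round below 0.06 rad and (y of bar_d in the frame of stop_face between 0.0405 and 0.0475 m or y of bar_d in the frame of bar_a between 0.0585 and 0.0655 m or y of bar_d in the frame of bar_a between -0.0655 and -0.0585 m or y of bar_d in the frame of bar_b between 0.0585 and 0.0655 m or y of bar_d in the frame of bar_b between -0.0655 and -0.0585 m or y of bar_d in the frame of bar_c between 0.0585 and 0.0655 m or y of bar_d in the frame of bar_c between -0.0655 and -0.0585 m)), for 0.2 s.
At the end, for the whole second after the job is handed in: Every bar lies flat on the bed, middle within 14 mm of its centre line, within 0.06 rad of square, longest nearest the stop, each gap (stop to first bar, bar to bar, at mid-length) 26 mm within 3.5 mm; the spacer hangs upright on the hook's arm; all at rest (x of bar_a in the frame of bed between -0.014 and 0.014 m and z of bar_a in the frame of bed between 0.008 and 0.016 m and angle between the x axis of each of bar_a, bar_b, bar_c, bar_d and the x axis of bed, either way round below 0.06 rad and y of bar_a in the frame of stop_face between 0.0405 and 0.0475 m and linear speed of each of bar_a, bar_b, bar_c, bar_d below 0.02 m/s and x of bar_b in the frame of bed between -0.014 and 0.014 m and z of bar_b in the frame of bed between 0.008 and 0.016 m and (y of bar_b in the frame of stop_face between 0.0405 and 0.0475 m or y of bar_b in the frame of bar_a between 0.0585 and 0.0655 m or y of bar_b in the frame of bar_a between -0.0655 and -0.0585 m) and x of bar_c in the frame of bed between -0.014 and 0.014 m and z of bar_c in the frame of bed between 0.008 and 0.016 m and (y of bar_c in the frame of stop_face between 0.0405 and 0.0475 m or y of bar_c in the frame of bar_a between 0.0585 and 0.0655 m or y of bar_c in the frame of bar_a between -0.0655 and -0.0585 m or y of bar_c in the frame of bar_b between 0.0585 and 0.0655 m or y of bar_c in the frame of bar_b between -0.0655 and -0.0585 m) and x of bar_d in the frame of bed between -0.014 and 0.014 m and z of bar_d in the frame of bed between 0.008 and 0.016 m and (y of bar_d in the frame of stop_face between 0.0405 and 0.0475 m or y of bar_d in the frame of bar_a between 0.0585 and 0.0655 m or y of bar_d in the frame of bar_a between -0.0655 and -0.0585 m or y of bar_d in the frame of bar_b between 0.0585 and 0.0655 m or y of bar_d in the frame of bar_b between -0.0655 and -0.0585 m or y of bar_d in the frame of bar_c between 0.0585 and 0.0655 m or y of bar_d in the frame of bar_c between -0.0655 and -0.0585 m) and x of spacer in the frame of hook between -0.088 and -0.015 m and y of spacer in the frame of hook between -0.02 and 0.02 m and z of spacer in the frame of hook between 0.04 and 0.056 m and angle between spacer's own z axis and vertical below 0.25 rad and linear speed of spacer below 0.05 m/s); the robot touches nothing.
It fails at once if a bystander is pushed aside by more than 3 cm or knocked over (distance of any of jar, mug, pen_box, phone, gourd_cup from where it was at the start of the episode above 0.03 m or angle between any of jar, mug, pen_box, phone, gourd_cup's own z axis and vertical above 0.5 rad).
Of bar_a, bar_b, bar_c, bar_d only 3 to 4 are there at a start; the rules pass over those that are not, and their reading is None.
At some moment in a run one of bar_a, bar_b, bar_c, bar_d may be knocked a few centimetres aside while the robot is not near it.
It also fails if it takes over 210 s, if anything falls off the work surface, if the arm or the gripper's body presses on something with over 40 N, if the wrist force passes 120 N, or if a joint passes its speed limit or range.

## Working session

There is one attempt and no reset: what is moved stays moved. The work goes in short steps, Python scripts to look and compute and a shell command to move; the robot and the scene stay as the last step left them, time stands still between calls to the robot, and variables do not carry over. Pictures are saved under pics/ and viewed, at most 14 in all, crops included, and the job is handed in when it is done.

```bash
ls; mkdir -p pics; cat > h.py <<'E'
import numpy as np,cv2
from station import sense,eyes,workorder,manip
E
python3 - <<'E'
from h import *
for n in ("scene","side"):
    cv2.imwrite(f"pics/{n}0.png",eyes.snapshot(n)[:,:,::-1]); print(n,eyes.camera_params(n))
print(eyes.camera_params("wrist")); s=sense(); print(s)
E
```

```text
pics
scene {'fx': 391.7961781777621, 'fy': 391.7961781777621, 'cx': 315.84986826668825, 'cy': 201.45899901409481, 'rvec': array([ 2.48752724,  0.87456734, -0.24125279]), 'tvec': array([-0.49586451, -0.20310726,  1.57248379])}
side {'fx': 500.20959031815926, 'fy': 500.20959031815926, 'cx': 318.6474752313892, 'cy': 197.82058035995712, 'rvec': array([ 0.11274609, -2.81465902,  1.36178083]), 'tvec': array([0.5879973 , 0.10246978, 1.66920172])}
{'fx': 309.70691628693146, 'fy': 309.70691628693146, 'cx': 320.81648309170686, 'cy': 201.63408168985762, 'rvec': array([-2.29375568, -1.79984635, -0.24306966]), 'tvec': array([-0.62300995, -0.0341267 ,  0.38124324])}
{'t': 0.1, 'q': array([ 1.15251672e+00,  5.28398871e-01,  1.43381851e+00,  3.39348080e-05,
        1.18138849e+00, -1.78484477e-01]), 'qd': array([-0.00213664, -0.00230426, -0.00394932,  0.00199781,  0.00065033,
        0.00038698]), 'tau': array([-1.19872348e-04, -4.43304241e+01, -1.78584856e+01, -2.45002320e-04,
        3.93840834e-03,  8.57195744e-06]), 'tcp_pos': array([0.14818042, 0.60664543, 0.30300145]), 'tool_rot': array([ 1.19616858e-01,  9.92819618e-01, -9.57518967e-04, -3.10914701e-04]), 'force': array([-0.14713032, -0.44282204, -0.50020012]), 'ft_torque': array([-0.00999739, -0.0069528 , -0.08021733]), 'gripper_force': 0.0, 'finger_gap': 0.9953778086525529}
```

View pics/scene0.png

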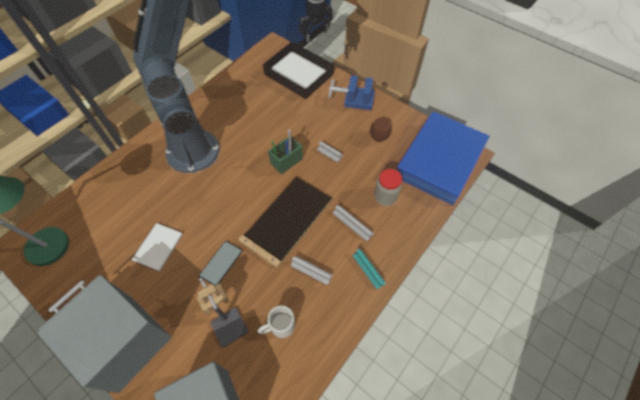

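View pics/side0.png

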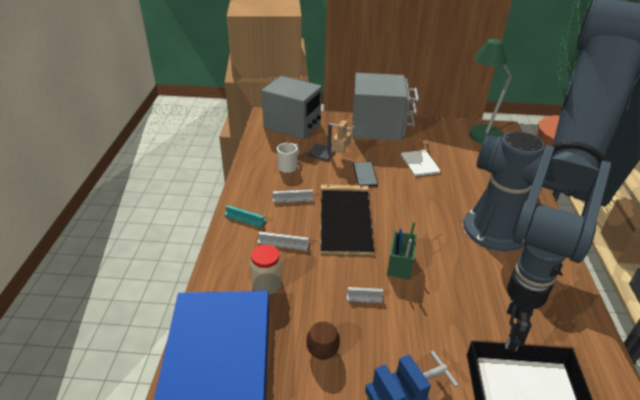

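Scene: three grey bars at (330,151), (353,222), (311,269); a turquoise look-alike at (369,268); the bed at (288,220) with its stop at (260,250); the spacer at (212,297) on the hook stand (228,325). The side view agrees: bars at (365,295), (284,241), (293,196).

```bash
cat >> h.py <<'E'
def cam(n):
    p=eyes.camera_params(n); R=cv2.Rodrigues(np.array(p["rvec"]))[0]; return dict(p,R=R,C=-R.T@np.array(p["tvec"]),n=n)
def ray(c,uv):
    u=np.atleast_2d(np.float64(uv)); a=(u-[c["cx"],c["cy"]])/[c["fx"],c["fy"]]
    if c["n"]=="wrist":
        r=np.linalg.norm(a,axis=1,keepdims=True)+1e-12; d=np.hstack([a/r*np.sin(r),np.cos(r)])
    else: d=np.hstack([a,np.ones((len(a),1))])
    return d@c["R"]
def hit(c,uv,z):
    d=ray(c,uv); return c["C"]+d*((z-c["C"][2])/d[:,2:])
def proj(c,P):
    q=np.atleast_2d(P)@c["R"].T+np.array(c["tvec"])
    if c["n"]=="wrist":
        r=np.hypot(q[:,0],q[:,1])+1e-12; th=np.arctan2(r,q[:,2]); a=q[:,:2]/r[:,None]*th[:,None]
    else: a=q[:,:2]/q[:,2:]
    return a*[c["fx"],c["fy"]]+[c["cx"],c["cy"]]
E
python3 - <<'E'
from h import *
im={n:cv2.imread(f"pics/{n}0.png") for n in("scene","side")}
seeds={"scene":[(330,151),(353,222),(311,269)],"side":[(365,295),(284,241),(293,196)]}
for n in im:
    c=cam(n); hsv=cv2.cvtColor(im[n],cv2.COLOR_BGR2HSV)
    m=((hsv[...,1]<70)&(hsv[...,2]>90)).astype(np.uint8)
    k,L,st,ce=cv2.connectedComponentsWithStats(m)
    for s in seeds[n]:
        w=L[s[1]-4:s[1]+5,s[0]-4:s[0]+5]; l=np.bincount(w[w>0]).argmax()
        ys,xs=np.where(L==l); P=hit(c,np.c_[xs,ys],0.02)[:,:2]
        (ce,sz,an)=cv2.minAreaRect((P*1000).astype(np.float32)); print(n,s,len(xs),np.round(ce),np.round(sz),round(an,1))
    # bed dark
    m=((hsv[...,2]<50)).astype(np.uint8); L=cv2.connectedComponents(m)[1]
    s=(288,220) if n=="scene" else (346,220)
    ys,xs=np.where(L==L[s[1],s[0]]);P=hit(c,np.c_[xs,ys],0.012)[:,:2]
    r=cv2.minAreaRect((P*1000).astype(np.float32)); print("bed",len(xs),r, np.round(cv2.boxPoints(r)))
b=im["scene"][260:350,170:300]; cv2.imwrite("pics/c1.png",cv2.resize(np.hstack([b,im["side"][105:195,260:390]]),None,fx=3,fy=3,interpolation=cv2.INTER_CUBIC))
E
```

```text
scene (330, 151) 265 [437. 328.] [115.  48.] 1.8
scene (353, 222) 513 [692. 132.] [ 43. 171.] 85.3
scene (311, 269) 517 [690. -97.] [147.  42.] 10.1
bed 253729 ((364.1580810546875, 342.8304443359375), (3342.888671875, 1873.116943359375), 38.41441345214844) [[-1527.    38.]
 [ -364. -1430.]
 [ 2256.   648.]
 [ 1092.  2115.]]
side (365, 295) 525 [435. 341.] [102.  53.] 1.1
side (284, 241) 655 [695. 142.] [ 61. 168.] 83.8
side (293, 196) 481 [687. -87.] [140.  68.] 10.0
bed 2847 ((497.1018981933594, 9.749542236328125), (161.14297485351562, 302.0175476074219), 3.736337423324585) [[ 407.  155.]
 [ 427. -146.]
 [ 587. -136.]
 [ 568.  166.]]
```

View pics/c1.png

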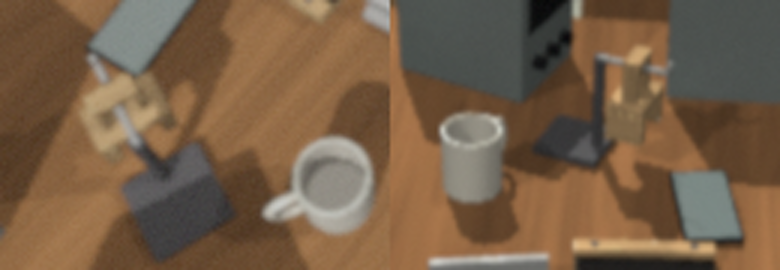

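Crop: the hook's arm runs from the post top (crop 165,170 → scene 225,317) to the tip at (95,60 → 202,280). The spacer hangs upright on it, at crop (125,115). The mug stands well clear at (335,185). Next I'll get an overhead wrist view.

```bash
cat >> h.py <<'E'
from scipy.spatial.transform import Rotation as Ro
def yaw(): # world heading of tool y, deg
    v=Ro.from_quat(sense()["tool_rot"]).as_matrix()[:,1]; return np.degrees(np.arctan2(v[1],v[0]))
def go(x,y,z,ydeg):
    "turn wz first (deg), then shift dx,dy,dz (cm) in the turned frame"
    s=sense(); w=-(((ydeg-yaw())+180)%360-180); a=np.radians(ydeg)
    d=np.array([x,y,z])-s["tcp_pos"]; ty=np.array([np.cos(a),np.sin(a)]); tx=np.array([-np.sin(a),np.cos(a)])
    tx=np.array([ty[1]*-1,ty[0]])  # x = y cross z(down)
    print("wz %.2f  dx %.2f dy %.2f dz %.2f"%(w,100*d[:2]@tx,100*d[:2]@ty,-100*d[2]))
E
python3 - <<'E'
from h import *
go(.5,.02,.45,90)
c=cam("scene");d=cam("side")
print("tip",hit(c,(201.7,280),.156),hit(d,(352.7,126.7),.156)); print("post",hit(c,(225,316.7),.14),hit(d,(331.7,124),.14))
print("wcam",cam("wrist")["C"],sense()["tcp_pos"])
E
```

```text
wz -13.74  dx -35.18 dy -58.66 dz -14.70
tip [[ 0.4978153  -0.35695285  0.156     ]] [[ 0.48993964 -0.35038637  0.156     ]]
post [[ 0.62113885 -0.38827961  0.14      ]] [[ 0.56986219 -0.38984827  0.14      ]]
wcam [0.08103385 0.62276801 0.37449428] [0.14818042 0.60664543 0.30300145]
```

```bash
python3 -m inch '[{"dz":-4},{"dz":-4,"wz":-4},{"dz":-4,"wz":-5},{"dz":-2.7,"wz":-4.7},{"dy":-3},{"dy":-4,"dx":-2},{"dy":-4,"dx":-2},{"dy":-4,"dx":-2},{"dy":-4,"dx":-3},{"dy":-4,"dx":-3}]'
python3 -m inch '[{"dy":-4,"dx":-3},{"dy":-4,"dx":-3},{"dy":-4,"dx":-3},{"dy":-4,"dx":-3},{"dy":-4,"dx":-3},{"dy":-4,"dx":-3},{"dy":-4,"dx":-3},{"dy":-4,"dx":-2},{"dy":-4},{"dy":-3.6}]'
python3 -m inch '[{},{}]'
python3 - <<'E'
from h import *
c=cam("wrist"); im=eyes.snapshot("wrist")[:,:,::-1]; cv2.imwrite("pics/w1.png",im); np.save("w1.npy",c,allow_pickle=True); print(sense()["tcp_pos"],yaw())
E
```

```text
[0.14825718 0.60673546 0.30316376] 76.2608976833646invalid input at $[0]: expected keys dx, dy, dz, wx, wy, wz
invalid input at $[0]: expected keys dx, dy, dz, wx, wy, wz
invalid input at $[0]: expected keys dx, dy, dz, wx, wy, wz
```

View pics/w1.png

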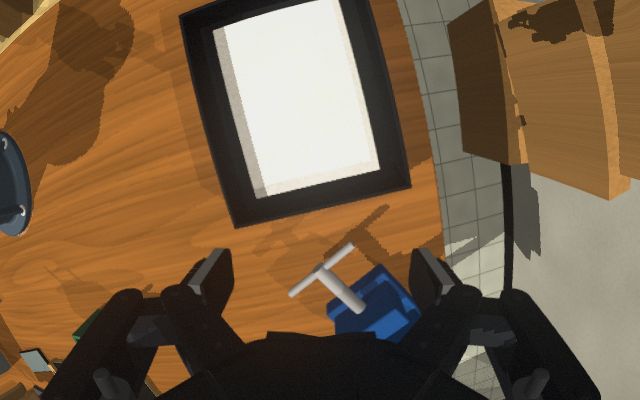

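That picture was spent on a refused move: every row needs all six keys. It shows only the start view, and the gripper covers the lower middle of the image.

```bash
python3 -m inch '[{"dx":0,"dy":0,"dz":-4,"wx":0,"wy":0,"wz":0},{"dx":0,"dy":0,"dz":-4,"wx":0,"wy":0,"wz":-4},{"dx":0,"dy":0,"dz":-4,"wx":0,"wy":0,"wz":-5},{"dx":0,"dy":0,"dz":-2.7,"wx":0,"wy":0,"wz":-4.7},{"dx":0,"dy":-3,"dz":0,"wx":0,"wy":0,"wz":0},{"dx":-3,"dy":-4,"dz":0,"wx":0,"wy":0,"wz":0},{"dx":-3,"dy":-4,"dz":0,"wx":0,"wy":0,"wz":0},{"dx":-3,"dy":-4,"dz":0,"wx":0,"wy":0,"wz":0},{"dx":-3,"dy":-4,"dz":0,"wx":0,"wy":0,"wz":0},{"dx":-3,"dy":-4,"dz":0,"wx":0,"wy":0,"wz":0}]'
python3 -m inch '[{"dx":-4,"dy":-4,"dz":0,"wx":0,"wy":0,"wz":0},{"dx":-4,"dy":-4,"dz":0,"wx":0,"wy":0,"wz":0},{"dx":-4,"dy":-4,"dz":0,"wx":0,"wy":0,"wz":0},{"dx":-4,"dy":-4,"dz":0,"wx":0,"wy":0,"wz":0},{"dx":-4,"dy":-4,"dz":0,"wx":0,"wy":0,"wz":0},{"dx":-4,"dy":-4,"dz":0,"wx":0,"wy":0,"wz":0},{"dx":-4,"dy":-4,"dz":0,"wx":0,"wy":0,"wz":0},{"dx":-4,"dy":-4,"dz":0,"wx":0,"wy":0,"wz":0},{"dx":-4,"dy":-3.6,"dz":0,"wx":0,"wy":0,"wz":0},{"dx":0,"dy":0,"dz":0,"wx":0,"wy":0,"wz":0}]'
python3 - <<'E'
from h import *
c=cam("wrist"); im=eyes.snapshot("wrist")[:,:,::-1]; cv2.imwrite("pics/w2.png",im); np.save("w2.npy",c,allow_pickle=True); print(sense()["tcp_pos"],yaw(),c["C"],ray(c,(320,200)))
E
```

```text
t: 1.4
tcp_pos: [0.2988, 0.3755, 0.4507]
tool_rot: [0.0, 1.0, -0.0, -0.0]
force: [1.5, 0.5, -0.6]
finger_gap: 1.003
gripper_force: 0.0
t: 2.65
tcp_pos: [0.6601, 0.0173, 0.4489]
tool_rot: [0.003, 1.0, -0.0, -0.001]
force: [-1.2, -0.2, 0.2]
finger_gap: 1.003
gripper_force: 0.0
[0.65861842 0.01923617 0.44926156] 89.81568608907158 [0.59102883 0.01755049 0.52041979] [[ 0.26266193 -0.00577041 -0.96487067]]
```

View pics/w2.png

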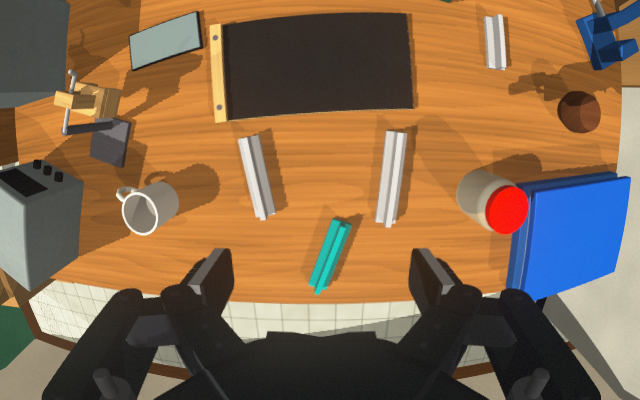

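Wrist view: bed at (317,62) with the stop at (217,72). Grey bars at (256,177), (392,178) and (497,42). The turquoise look-alike at (330,255) is excluded. Spacer at (90,100), hook post top near (135,122), tip at (70,75).

```bash
cat >> h.py <<'E'
def seg(im,c,uv,z,cond,pad=4):
    hsv=cv2.cvtColor(im,cv2.COLOR_BGR2HSV); m=cond(hsv).astype(np.uint8); L=cv2.connectedComponents(m,connectivity=4)[1]
    w=L[uv[1]-pad:uv[1]+pad+1,uv[0]-pad:uv[0]+pad+1]; l=np.bincount(w[w>0]).argmax()
    cs=max(cv2.findContours((L==l).astype(np.uint8),cv2.RETR_EXTERNAL,cv2.CHAIN_APPROX_NONE)[0],key=len)[:,0]
    r=cv2.minAreaRect((hit(c,cs,z)[:,:2]*1000).astype(np.float32)); b=cv2.boxPoints(r)
    e=[b[1]-b[0],b[2]-b[1]]; e=max(e,key=np.linalg.norm); a=np.degrees(np.arctan2(e[1],e[0]))
    return np.round(r[0],1),np.round(sorted(r[1]),1),round(float((a+90)%180-90),2),(L==l)
E
python3 - <<'E'
from h import *
c=np.load("w2.npy",allow_pickle=True).item(); im=cv2.imread("pics/w2.png")
g=lambda h:(h[...,1]<70)&(h[...,2]>110)
for s in [(256,177),(392,178),(497,42)]:
    for z in (.01,.034): print(s,z,seg(im,c,s,z,g)[:3])
print("bed",seg(im,c,(317,62),.012,lambda h:h[...,2]<75)[:3])
print("stop",seg(im,c,(217,72),.022,lambda h:(h[...,2]>150)&(h[...,1]<150)&(h[...,1]>60))[:3])
cv2.imwrite("pics/c2.png",np.hstack([cv2.resize(im[55:175,45:145],None,fx=4,fy=4,interpolation=2),cv2.resize(im[5:125,450:540],None,fx=4,fy=4,interpolation=2)]))
E
```

```text
(256, 177) 0.01 (array([691.4, -92.7]), array([ 37.1, 146.7]), 10.1)
(256, 177) 0.034 (array([686.7, -87.5]), array([ 35.4, 139.8]), 10.1)
(392, 178) 0.01 (array([695.8, 135.2]), array([ 37.2, 168.6]), -4.84)
(392, 178) 0.034 (array([690.9, 129.6]), array([ 35.5, 160.7]), -4.84)
(497, 42) 0.01 (array([430., 334.]), array([ 44.4, 110.4]), 1.21)
(497, 42) 0.034 (array([437.6, 319.1]), array([ 42.3, 105.2]), 1.21)
bed (array([497.4,  10.4]), array([166.6, 309.2]), -86.76)
stop (array([ 507.4, -153.7]), array([ 21.5, 170.2]), 3.32)
```

View pics/c2.png

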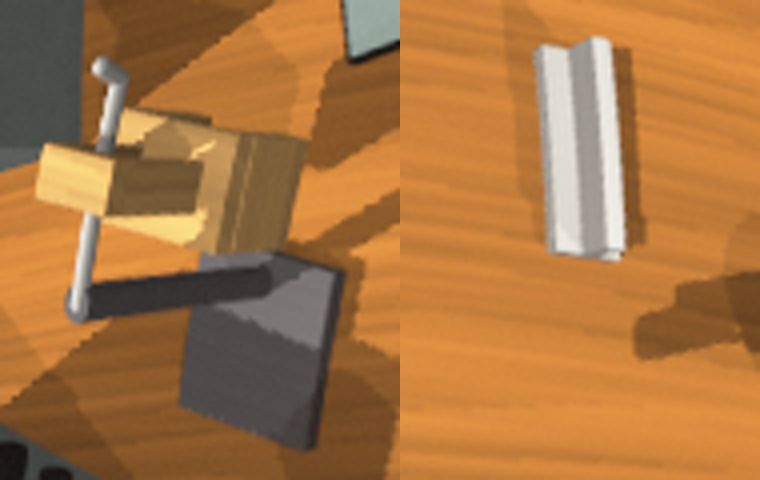

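Crop: left shows the arm from post top (crop 78,302 → 64.5,130.5) to tip (102,68 → 70.5,72), and the spacer's crossbar over it. Right shows one 100 mm grey T-bar. The candidates were grey (256,177), (392,178) and (497,42) and turquoise (330,255). The greys are bar_b (140), bar_a (160) and bar_d (100), and turquoise is the decoy. The 120 mm bar is absent.

```bash
python3 - <<'E'
from h import *
c=np.load("w2.npy",allow_pickle=True).item(); s=cam("scene"); d=cam("side")
def tri(l):
    A=np.zeros((3,3));b=np.zeros(3)
    for k,uv in l:
        r=ray(k,uv)[0];r/=np.linalg.norm(r);M=np.eye(3)-np.outer(r,r);A+=M;b+=M@k["C"]
    P=np.linalg.solve(A,b);return np.round(P,4),[np.round(proj(k,P)[0]-uv,1) for k,uv in l]
print("tip",tri([(c,(70.5,72)),(s,(201.7,280)),(d,(352.7,126.7))]))
print("top",tri([(c,(64.5,130.5)),(s,(216.7,307.7)),(d,(331.7,124))]))
print(hit(c,(70.5,72),.152),hit(c,(64.5,130.5),.140),hit(c,(111,125),.012))
# bed frame -> world for bar A placing
a=np.radians(3.28);ex=np.array([np.cos(a),np.sin(a)]);ey=np.array([-np.sin(a),np.cos(a)]);o=np.array([.498,.0004])
for k in (52,120,188): print(k,o+ey*(k-145)/1000)
# rib top centerline of A: refine using plane at .02
im=cv2.imread("pics/w2.png");g=lambda h:(h[...,1]<70)&(h[...,2]>110)
for p in [(256,177),(392,178),(497,42)]: print(seg(im,c,p,.02,g)[:3])
go(.692,.132,.30,85.2)
E
```

```text
tip (array([ 0.4914, -0.3573,  0.1514]), [array([0.7, 1.2]), array([-1.2, -0.7]), array([-0.4,  0.1])])
top (array([ 0.577 , -0.3871,  0.14  ]), [array([ 1. , -0.5]), array([-2.3, -1.1]), array([-1.9,  0.3])])
[[ 0.48936429 -0.35835376  0.152     ]] [[ 0.57742749 -0.38969596  0.14      ]] [[ 0.57753138 -0.38586057  0.012     ]]
52 [ 0.50332104 -0.09244765]
120 [ 0.49943039 -0.02455905]
188 [0.49553973 0.04332956]
(array([689.4, -90.6]), array([ 36.4, 143.8]), 10.1)
(array([693.8, 132.9]), array([ 36.5, 165.3]), -4.84)
(array([433.2, 327.8]), array([ 43.5, 108.2]), 1.21)
wz 4.62  dx -2.38 dy 11.52 dz 14.93
```

```bash
python3 -m inch '[{"dx":0,"dy":2,"dz":3,"wx":0,"wy":0,"wz":2},{"dx":-0.4,"dy":3,"dz":4,"wx":0,"wy":0,"wz":2.6},{"dx":-1,"dy":3,"dz":4,"wx":0,"wy":0,"wz":0},{"dx":-1,"dy":3,"dz":4,"wx":0,"wy":0,"wz":0},{"dx":0,"dy":0.5,"dz":3,"wx":0,"wy":0,"wz":0},{"dx":0,"dy":0,"dz":0,"wx":0,"wy":0,"wz":0},{"dx":0,"dy":0,"dz":0,"wx":0,"wy":0,"wz":0}]' 0.6 80
cat >> h.py <<'E'
g=lambda h:(h[...,1]<70)&(h[...,2]>110)
def bar(c,im,x,y,z0=0):
    "re-measure bar near world x,y; table level z0"
    uv=np.round(proj(c,[x,y,z0+.01])[0]).astype(int); r=[seg(im,c,uv,z0+z,g,8)[:3] for z in (.01,.034)]
    print(uv,r); return r
E
python3 - <<'E'
from h import *
c=cam("wrist"); im=eyes.snapshot("wrist")[:,:,::-1].copy(); cv2.imwrite("pics/w3.png",im); np.save("w3.npy",c,allow_pickle=True); print(sense()["tcp_pos"],yaw())
print(c["C"]); bar(c,im,.692,.132)
E
```

```text
t: 3.58
tcp_pos: [0.6883, 0.1342, 0.2726]
tool_rot: [0.04, 0.999, 0.0, 0.001]
force: [1.1, 0.1, 0.4]
finger_gap: 0.602
gripper_force: 0.0
[0.68879061 0.13381078 0.27328245] 85.36457398150813
[0.61924136 0.1394373  0.34391984]
[320 183] [(array([698.3, 135.2]), array([ 35.8, 172.5]), -4.93), (array([692.6, 135.5]), array([ 33.2, 160.1]), -4.93)]
```

View pics/w3.png

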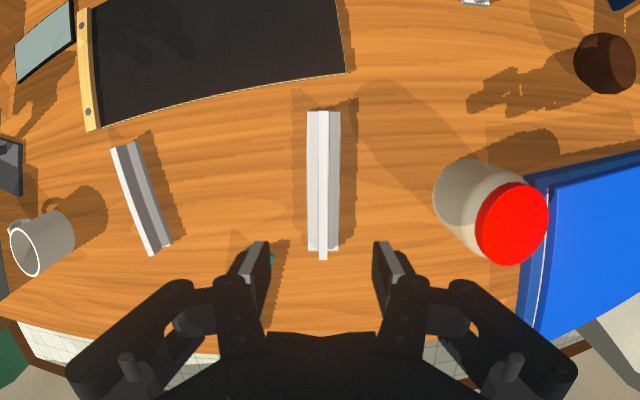

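The bar lies between the fingers at (323,185), and the jar (490,220) is clear of the right finger. The rib centre is at (0.6924, 0.1353).

```bash
python3 -c "
from h import *
go(.6924,.1353,.088,85.1)"
```

```text
wz 0.26  dx -0.35 dy 0.18 dz 18.53
```

```bash
python3 -m inch '[{"dx":-0.35,"dy":0.18,"dz":1,"wx":0,"wy":0,"wz":0.26},{"dx":0,"dy":0,"dz":4,"wx":0,"wy":0,"wz":0},{"dx":0,"dy":0,"dz":4,"wx":0,"wy":0,"wz":0},{"dx":0,"dy":0,"dz":4,"wx":0,"wy":0,"wz":0},{"dx":0,"dy":0,"dz":3,"wx":0,"wy":0,"wz":0},{"dx":0,"dy":0,"dz":1.5,"wx":0,"wy":0,"wz":0},{"dx":0,"dy":0,"dz":1,"wx":0,"wy":0,"wz":0},{"dx":0,"dy":0,"dz":0,"wx":0,"wy":0,"wz":0},{"dx":0,"dy":0,"dz":0,"wx":0,"wy":0,"wz":0}]' 0.6 80
python3 -m inch '[{"dx":0,"dy":0,"dz":0,"wx":0,"wy":0,"wz":0},{"dx":0,"dy":0,"dz":0,"wx":0,"wy":0,"wz":0},{"dx":0,"dy":0,"dz":0,"wx":0,"wy":0,"wz":0},{"dx":0,"dy":0,"dz":0,"wx":0,"wy":0,"wz":0},{"dx":0,"dy":0,"dz":0,"wx":0,"wy":0,"wz":0},{"dx":0,"dy":0,"dz":0,"wx":0,"wy":0,"wz":0}]' 0 80
```

```text
t: 4.75
tcp_pos: [0.6928, 0.1353, 0.0873]
tool_rot: [0.043, 0.999, 0.0, 0.001]
force: [0.1, 0.3, 0.4]
finger_gap: 0.595
gripper_force: 0.0
t: 5.5
tcp_pos: [0.6923, 0.1355, 0.0868]
tool_rot: [0.043, 0.999, 0.0, 0.001]
force: [-1.1, 1.1, 4.5]
finger_gap: 0.095
gripper_force: 80.9
```

```bash
python3 -m inch '[{"dx":0,"dy":0,"dz":-1,"wx":0,"wy":0,"wz":0},{"dx":0,"dy":0,"dz":-3,"wx":0,"wy":0,"wz":0},{"dx":0,"dy":0,"dz":-4,"wx":0,"wy":0,"wz":0},{"dx":0,"dy":0,"dz":-1,"wx":0,"wy":0,"wz":-2},{"dx":0,"dy":0,"dz":0,"wx":0,"wy":0,"wz":-4},{"dx":0,"dy":0,"dz":0,"wx":0,"wy":0,"wz":-2.2},{"dx":0,"dy":0,"dz":0,"wx":0,"wy":0,"wz":0}]'
python3 -c "
from h import *
go(.5033,-.0924,.125,93.28)"
```

```text
t: 6.38
tcp_pos: [0.6904, 0.1351, 0.1734]
tool_rot: [-0.029, 1.0, -0.0, -0.002]
force: [0.2, -0.6, -9.0]
finger_gap: 0.095
gripper_force: 79.2
wz 0.04  dx 19.98 dy -21.64 dz 4.84
```

```bash
python3 -m inch '[{"dx":1.5,"dy":-1.6,"dz":0,"wx":0,"wy":0,"wz":0},{"dx":3,"dy":-3.2,"dz":0,"wx":0,"wy":0,"wz":0},{"dx":3.5,"dy":-3.8,"dz":0,"wx":0,"wy":0,"wz":0},{"dx":3.5,"dy":-3.8,"dz":0,"wx":0,"wy":0,"wz":0},{"dx":3.5,"dy":-3.8,"dz":0,"wx":0,"wy":0,"wz":0},{"dx":3,"dy":-3.4,"dz":1,"wx":0,"wy":0,"wz":0},{"dx":2,"dy":-2,"dz":2,"wx":0,"wy":0,"wz":0},{"dx":0,"dy":0,"dz":1.8,"wx":0,"wy":0,"wz":0},{"dx":0,"dy":0,"dz":0,"wx":0,"wy":0,"wz":0},{"dx":0,"dy":0,"dz":0,"wx":0,"wy":0,"wz":0}]'
python3 -c "
from h import *
go(.5033,-.0924,.100,93.28)"
```

```text
t: 7.62
tcp_pos: [0.5053, -0.0919, 0.1282]
tool_rot: [-0.029, 1.0, -0.0, 0.0]
force: [0.3, 0.2, -8.2]
finger_gap: 0.097
gripper_force: 79.2
wz 0.05  dx 0.21 dy -0.04 dz 2.82
```

```bash
python3 -m inch '[{"dx":0.2,"dy":-0.04,"dz":1,"wx":0,"wy":0,"wz":0},{"dx":0,"dy":0,"dz":1,"wx":0,"wy":0,"wz":0},{"dx":0,"dy":0,"dz":0.7,"wx":0,"wy":0,"wz":0},{"dx":0,"dy":0,"dz":0.15,"wx":0,"wy":0,"wz":0},{"dx":0,"dy":0,"dz":0,"wx":0,"wy":0,"wz":0},{"dx":0,"dy":0,"dz":0,"wx":0,"wy":0,"wz":0}]'
python3 -m inch '[{"dx":0,"dy":0,"dz":0,"wx":0,"wy":0,"wz":0},{"dx":0,"dy":0,"dz":0,"wx":0,"wy":0,"wz":0},{"dx":0,"dy":0,"dz":0,"wx":0,"wy":0,"wz":0},{"dx":0,"dy":0,"dz":-1,"wx":0,"wy":0,"wz":0},{"dx":0,"dy":0,"dz":-3,"wx":0,"wy":0,"wz":0},{"dx":0,"dy":0,"dz":-4,"wx":0,"wy":0,"wz":0},{"dx":0,"dy":0,"dz":-4,"wx":0,"wy":0,"wz":2},{"dx":0,"dy":0,"dz":-2,"wx":0,"wy":0,"wz":0},{"dx":0,"dy":0,"dz":0,"wx":0,"wy":0,"wz":-2}]' 0.4 80
python3 -c "
from h import *
go(.689,-.090,.26,100.1)"
```

```text
t: 8.38
tcp_pos: [0.503, -0.0925, 0.0996]
tool_rot: [-0.029, 1.0, -0.0, 0.0]
force: [0.2, -0.3, -7.8]
finger_gap: 0.094
gripper_force: 79.3
t: 9.5
tcp_pos: [0.5035, -0.0926, 0.2416]
tool_rot: [-0.03, 1.0, -0.001, 0.002]
force: [-0.5, 0.6, -0.6]
finger_gap: 0.402
gripper_force: 0.0
wz -6.68  dx -18.31 dy -2.99 dz -1.84
```

```bash
python3 -m inch '[{"dx":0,"dy":0,"dz":-1,"wx":0,"wy":0,"wz":-3},{"dx":0,"dy":0,"dz":-0.8,"wx":0,"wy":0,"wz":-3.7},{"dx":-2,"dy":-0.4,"dz":0,"wx":0,"wy":0,"wz":0},{"dx":-4,"dy":-0.6,"dz":0,"wx":0,"wy":0,"wz":0},{"dx":-4,"dy":-0.6,"dz":0,"wx":0,"wy":0,"wz":0},{"dx":-4,"dy":-0.6,"dz":0,"wx":0,"wy":0,"wz":0},{"dx":-3,"dy":-0.5,"dz":0,"wx":0,"wy":0,"wz":0},{"dx":-1.3,"dy":-0.3,"dz":0,"wx":0,"wy":0,"wz":0},{"dx":0,"dy":0,"dz":0,"wx":0,"wy":0,"wz":0},{"dx":0,"dy":0,"dz":0,"wx":0,"wy":0,"wz":0}]' 0.6 80
cat >> h.py <<'E'
def shot(k):
    c=cam("wrist"); im=eyes.snapshot("wrist")[:,:,::-1].copy(); cv2.imwrite(f"pics/{k}.png",im); np.save(k+".npy",c,allow_pickle=True); print(sense()["tcp_pos"],yaw(),c["C"]); return c,im
E
python3 - <<'E'
from h import *
c,im=shot("w4"); bar(c,im,.689,-.09); bar(c,im,.503,-.092,.012)
E
```

```text
t: 10.75
tcp_pos: [0.687, -0.09, 0.2562]
tool_rot: [-0.087, 0.996, 0.001, -0.001]
force: [-0.0, -0.1, 0.4]
finger_gap: 0.598
gripper_force: 0.0
[ 0.68702445 -0.09003075  0.25662958] 100.00880964244861 [ 0.61903865 -0.10208043  0.32784026]
[321 186] [(array([694.4, -93.3]), array([ 36.2, 151.8]), 9.98), (array([688.7, -94. ]), array([ 33.4, 140.3]), 9.98)]
[351  10] [(array([536.5, -91.1]), array([36.9, 94.9]), 3.14), (array([543., -92.]), array([34. , 87.5]), 3.14)]
```

View pics/w4.png

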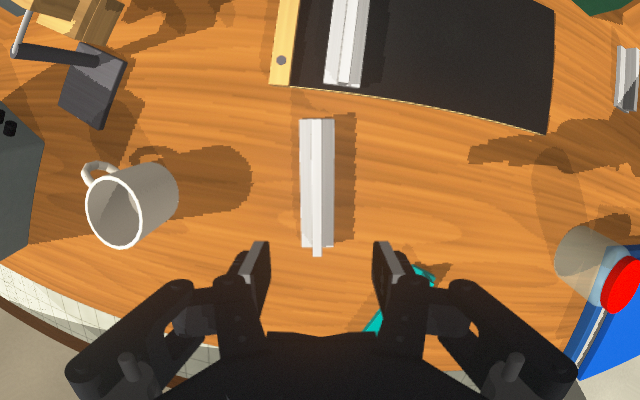

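Bar_b is at (317,185) between the fingers, bar_a is on the bed at (348,45), square and inside the board edges. I'll check how far off the turquoise bar is.

```bash
python3 -c "
from h import *
print(hit(cam('scene'),[(369,268),(356,250),(383,286)],.02))
go(.6887,-.0942,.088,100)"
```

```text
[[0.83938887 0.02908763 0.02      ]
 [0.76795425 0.05439793 0.02      ]
 [0.90994463 0.00700808 0.02      ]]
wz 0.01  dx -0.09 dy -0.44 dz 16.86
```

```bash
python3 -m inch '[{"dx":-0.1,"dy":-0.44,"dz":1,"wx":0,"wy":0,"wz":0},{"dx":0,"dy":0,"dz":4,"wx":0,"wy":0,"wz":0},{"dx":0,"dy":0,"dz":4,"wx":0,"wy":0,"wz":0},{"dx":0,"dy":0,"dz":4,"wx":0,"wy":0,"wz":0},{"dx":0,"dy":0,"dz":2,"wx":0,"wy":0,"wz":0},{"dx":0,"dy":0,"dz":1.2,"wx":0,"wy":0,"wz":0},{"dx":0,"dy":0,"dz":0.65,"wx":0,"wy":0,"wz":0},{"dx":0,"dy":0,"dz":0,"wx":0,"wy":0,"wz":0},{"dx":0,"dy":0,"dz":0,"wx":0,"wy":0,"wz":0}]' 0.6 80
python3 -m inch '[{"dx":0,"dy":0,"dz":0,"wx":0,"wy":0,"wz":0},{"dx":0,"dy":0,"dz":0,"wx":0,"wy":0,"wz":0},{"dx":0,"dy":0,"dz":0,"wx":0,"wy":0,"wz":0},{"dx":0,"dy":0,"dz":0,"wx":0,"wy":0,"wz":0},{"dx":0,"dy":0,"dz":0,"wx":0,"wy":0,"wz":0},{"dx":0,"dy":0,"dz":0,"wx":0,"wy":0,"wz":0}]' 0 80
python3 -m inch '[{"dx":0,"dy":0,"dz":-1,"wx":0,"wy":0,"wz":0},{"dx":0,"dy":0,"dz":-3,"wx":0,"wy":0,"wz":0},{"dx":0,"dy":0,"dz":-4,"wx":0,"wy":0,"wz":0},{"dx":0,"dy":0,"dz":-1,"wx":0,"wy":0,"wz":2},{"dx":0,"dy":0,"dz":0,"wx":0,"wy":0,"wz":3},{"dx":0,"dy":0,"dz":0,"wx":0,"wy":0,"wz":1.7},{"dx":0,"dy":0,"dz":0,"wx":0,"wy":0,"wz":0}]'
python3 -c "
from h import *
go(.4994,-.0246,.125,93.28)"
```

```text
t: 11.92
tcp_pos: [0.6906, -0.0945, 0.0902]
tool_rot: [-0.087, 0.996, -0.0, 0.001]
force: [-0.4, -0.1, -1.0]
finger_gap: 0.604
gripper_force: 0.0
t: 12.68
tcp_pos: [0.69, -0.0942, 0.0896]
tool_rot: [-0.087, 0.996, -0.0, 0.0]
force: [-0.3, 0.5, 5.6]
finger_gap: 0.097
gripper_force: 81.1
t: 13.55
tcp_pos: [0.689, -0.0941, 0.1771]
tool_rot: [-0.029, 1.0, 0.0, -0.002]
force: [0.1, -0.4, -6.5]
finger_gap: 0.095
gripper_force: 79.6
wz 0.01  dx 18.53 dy 8.02 dz 5.21
```

```bash
python3 -m inch '[{"dx":1.5,"dy":0.6,"dz":0,"wx":0,"wy":0,"wz":0},{"dx":3,"dy":1.3,"dz":0,"wx":0,"wy":0,"wz":0},{"dx":3.5,"dy":1.5,"dz":0,"wx":0,"wy":0,"wz":0},{"dx":3.5,"dy":1.6,"dz":0,"wx":0,"wy":0,"wz":0},{"dx":3.5,"dy":1.5,"dz":0,"wx":0,"wy":0,"wz":0},{"dx":2.5,"dy":1.1,"dz":1,"wx":0,"wy":0,"wz":0},{"dx":1.2,"dy":0.4,"dz":2,"wx":0,"wy":0,"wz":0},{"dx":0,"dy":0,"dz":1.8,"wx":0,"wy":0,"wz":0},{"dx":0,"dy":0,"dz":0,"wx":0,"wy":0,"wz":0},{"dx":0,"dy":0,"dz":0,"wx":0,"wy":0,"wz":0}]'
python3 -c "
from h import *
go(.4994,-.0246,.102,93.28)"
```

```text
t: 14.8
tcp_pos: [0.4995, -0.0255, 0.1313]
tool_rot: [-0.029, 1.0, -0.0, 0.001]
force: [0.9, 0.3, -5.5]
finger_gap: 0.091
gripper_force: 79.3
wz 0.02  dx 0.01 dy 0.09 dz 2.93
```

```bash
python3 -m inch '[{"dx":0,"dy":0.09,"dz":1,"wx":0,"wy":0,"wz":0},{"dx":0,"dy":0,"dz":1,"wx":0,"wy":0,"wz":0},{"dx":0,"dy":0,"dz":0.7,"wx":0,"wy":0,"wz":0},{"dx":0,"dy":0,"dz":0.27,"wx":0,"wy":0,"wz":0},{"dx":0,"dy":0,"dz":0,"wx":0,"wy":0,"wz":0},{"dx":0,"dy":0,"dz":0,"wx":0,"wy":0,"wz":0}]'
python3 -m inch '[{"dx":0,"dy":0,"dz":0,"wx":0,"wy":0,"wz":0},{"dx":0,"dy":0,"dz":0,"wx":0,"wy":0,"wz":0},{"dx":0,"dy":0,"dz":0,"wx":0,"wy":0,"wz":0},{"dx":0,"dy":0,"dz":-1,"wx":0,"wy":0,"wz":0},{"dx":0,"dy":0,"dz":-3,"wx":0,"wy":0,"wz":0},{"dx":0,"dy":0,"dz":-4,"wx":0,"wy":0,"wz":0},{"dx":0,"dy":0,"dz":-4,"wx":0,"wy":0,"wz":1},{"dx":0,"dy":0,"dz":-4,"wx":0,"wy":0,"wz":1},{"dx":0,"dy":0,"dz":-1,"wx":0,"wy":0,"wz":0}]' 0.4 80
python3 -c "
from h import *
print('penbox',hit(cam('scene'),[(286,155)],.06),hit(cam('side'),[(402,255)],.06))
go(.435,.332,.28,91.2)"
```

```text
t: 15.55
tcp_pos: [0.4981, -0.0242, 0.1015]
tool_rot: [-0.029, 1.0, 0.0, -0.0]
force: [-2.1, 0.7, 1.7]
finger_gap: 0.094
gripper_force: 80.5
t: 16.68
tcp_pos: [0.4995, -0.0245, 0.2743]
tool_rot: [-0.011, 1.0, -0.001, 0.003]
force: [-1.0, 0.1, -1.0]
finger_gap: 0.399
gripper_force: 0.0
penbox [[0.34037906 0.18783325 0.06      ]] [[0.32868311 0.21493991 0.06      ]]
wz 0.12  dx 5.71 dy 35.78 dz -0.57
```

```bash
python3 -m inch '[{"dx":0.3,"dy":2,"dz":-0.5,"wx":0,"wy":0,"wz":0.1},{"dx":0.6,"dy":4,"dz":0,"wx":0,"wy":0,"wz":0},{"dx":0.7,"dy":5,"dz":0,"wx":0,"wy":0,"wz":0},{"dx":0.8,"dy":5,"dz":0,"wx":0,"wy":0,"wz":0},{"dx":0.8,"dy":5,"dz":0,"wx":0,"wy":0,"wz":0},{"dx":0.8,"dy":5,"dz":0,"wx":0,"wy":0,"wz":0},{"dx":0.7,"dy":5,"dz":0,"wx":0,"wy":0,"wz":0},{"dx":0.6,"dy":3,"dz":0,"wx":0,"wy":0,"wz":0},{"dx":0.4,"dy":1.8,"dz":0,"wx":0,"wy":0,"wz":0},{"dx":0,"dy":0,"dz":0,"wx":0,"wy":0,"wz":0}]' 0.6 80
python3 -m inch '[{"dx":0,"dy":0,"dz":0,"wx":0,"wy":0,"wz":0},{"dx":0,"dy":0,"dz":0,"wx":0,"wy":0,"wz":0}]'
python3 - <<'E'
from h import *
c,im=shot("w5"); bar(c,im,.435,.332)
E
```

```text
t: 17.92
tcp_pos: [0.4334, 0.3328, 0.2757]
tool_rot: [-0.011, 1.0, -0.0, -0.0]
force: [0.9, -0.5, 0.5]
finger_gap: 0.601
gripper_force: 0.0
t: 18.18
tcp_pos: [0.4344, 0.3313, 0.2761]
tool_rot: [-0.01, 1.0, -0.0, -0.0]
force: [0.2, -0.2, 0.4]
finger_gap: 0.602
gripper_force: 0.0
[0.43441605 0.33136884 0.27624345] 91.10933519175805 [0.36524463 0.32977095 0.34763068]
[322 180] [(array([439.6, 333.7]), array([ 35.9, 108.3]), 1.19), (array([434.3, 333.4]), array([ 33.3, 100.6]), 1.19)]
```

View pics/w5.png

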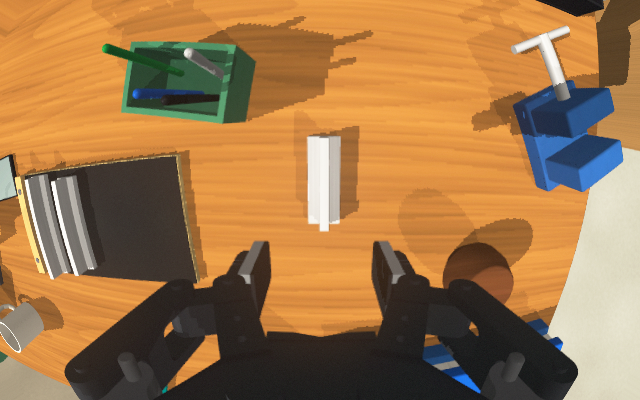

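Bar_d (323,183) is 100 mm long. The gourd cup at (478,275) must clear the right finger, so I'll check it. The two placed bars stand at (40,225) and (75,222), on the bed.

```bash
python3 -c "
from h import *
c=np.load('w5.npy',allow_pickle=True).item()
print(hit(cam('scene'),[(381,129)],.05),hit(cam('side'),[(323,341)],.05))
go(.4348,.3335,.088,91.2)"
```

```text
[[0.54622485 0.52642831 0.05      ]] [[0.54244968 0.527456   0.05      ]]
wz -0.09  dx -0.04 dy 0.21 dz 18.82
```

```bash
python3 -m inch '[{"dx":0,"dy":0.21,"dz":1,"wx":0,"wy":0,"wz":0},{"dx":0,"dy":0,"dz":4,"wx":0,"wy":0,"wz":0},{"dx":0,"dy":0,"dz":4,"wx":0,"wy":0,"wz":0},{"dx":0,"dy":0,"dz":4,"wx":0,"wy":0,"wz":0},{"dx":0,"dy":0,"dz":3,"wx":0,"wy":0,"wz":0},{"dx":0,"dy":0,"dz":1.8,"wx":0,"wy":0,"wz":0},{"dx":0,"dy":0,"dz":1,"wx":0,"wy":0,"wz":0},{"dx":0,"dy":0,"dz":0,"wx":0,"wy":0,"wz":0},{"dx":0,"dy":0,"dz":0,"wx":0,"wy":0,"wz":0}]' 0.6 80
python3 -m inch '[{"dx":0,"dy":0,"dz":0,"wx":0,"wy":0,"wz":0},{"dx":0,"dy":0,"dz":0,"wx":0,"wy":0,"wz":0},{"dx":0,"dy":0,"dz":0,"wx":0,"wy":0,"wz":0},{"dx":0,"dy":0,"dz":0,"wx":0,"wy":0,"wz":0},{"dx":0,"dy":0,"dz":0,"wx":0,"wy":0,"wz":0},{"dx":0,"dy":0,"dz":0,"wx":0,"wy":0,"wz":0}]' 0 80
python3 -m inch '[{"dx":0,"dy":0,"dz":-1,"wx":0,"wy":0,"wz":0},{"dx":0,"dy":0,"dz":-3,"wx":0,"wy":0,"wz":0},{"dx":0,"dy":0,"dz":-4,"wx":0,"wy":0,"wz":0},{"dx":0,"dy":0,"dz":-1,"wx":0,"wy":0,"wz":-1},{"dx":0,"dy":0,"dz":0,"wx":0,"wy":0,"wz":-1.1},{"dx":0,"dy":0,"dz":0,"wx":0,"wy":0,"wz":0},{"dx":0,"dy":0,"dz":0,"wx":0,"wy":0,"wz":0}]'
python3 -c "
from h import *
go(.4955,.0433,.13,93.28)"
```

```text
t: 19.35
tcp_pos: [0.4345, 0.3348, 0.0891]
tool_rot: [-0.01, 1.0, 0.0, 0.001]
force: [-0.6, 0.3, -0.6]
finger_gap: 0.605
gripper_force: 0.0
t: 20.1
tcp_pos: [0.4342, 0.3346, 0.089]
tool_rot: [-0.011, 1.0, 0.0, 0.0]
force: [-2.3, -0.5, 5.1]
finger_gap: 0.09
gripper_force: 80.2
t: 20.98
tcp_pos: [0.4332, 0.3341, 0.1767]
tool_rot: [-0.029, 1.0, -0.001, -0.001]
force: [-0.8, 0.7, -5.5]
finger_gap: 0.099
gripper_force: 79.0
wz 0.01  dx -4.55 dy -29.39 dz 4.67
```

```bash
python3 -m inch '[{"dx":-1.5,"dy":-0.5,"dz":0,"wx":0,"wy":0,"wz":0},{"dx":-3,"dy":-2,"dz":0,"wx":0,"wy":0,"wz":0},{"dx":0,"dy":-4,"dz":0,"wx":0,"wy":0,"wz":0},{"dx":0,"dy":-5,"dz":0,"wx":0,"wy":0,"wz":0},{"dx":0,"dy":-5,"dz":0,"wx":0,"wy":0,"wz":0},{"dx":0,"dy":-5,"dz":0,"wx":0,"wy":0,"wz":0},{"dx":0,"dy":-4,"dz":1,"wx":0,"wy":0,"wz":0},{"dx":0,"dy":-2.5,"dz":1.7,"wx":0,"wy":0,"wz":0},{"dx":0,"dy":-1.4,"dz":2,"wx":0,"wy":0,"wz":0},{"dx":0,"dy":0,"dz":0,"wx":0,"wy":0,"wz":0}]'
python3 -m inch '[{"dx":0,"dy":0,"dz":0,"wx":0,"wy":0,"wz":0},{"dx":0,"dy":0,"dz":0,"wx":0,"wy":0,"wz":0}]'
python3 -c "
from h import *
go(.4955,.0433,.101,93.28)"
```

```text
t: 22.22
tcp_pos: [0.4964, 0.0419, 0.13]
tool_rot: [-0.027, 1.0, 0.0, -0.001]
force: [-0.5, 0.4, -5.3]
finger_gap: 0.094
gripper_force: 79.0
t: 22.48
tcp_pos: [0.4964, 0.0441, 0.1319]
tool_rot: [-0.029, 1.0, -0.0, 0.001]
force: [0.4, 0.3, -4.1]
finger_gap: 0.095
gripper_force: 79.0
wz 0.08  dx 0.09 dy -0.08 dz 3.09
```

```bash
python3 -m inch '[{"dx":0,"dy":-0.08,"dz":1,"wx":0,"wy":0,"wz":0},{"dx":0,"dy":0,"dz":1,"wx":0,"wy":0,"wz":0},{"dx":0,"dy":0,"dz":0.8,"wx":0,"wy":0,"wz":0},{"dx":0,"dy":0,"dz":0.3,"wx":0,"wy":0,"wz":0},{"dx":0,"dy":0,"dz":0,"wx":0,"wy":0,"wz":0},{"dx":0,"dy":0,"dz":0,"wx":0,"wy":0,"wz":0}]'
python3 -m inch '[{"dx":0,"dy":0,"dz":0,"wx":0,"wy":0,"wz":0},{"dx":0,"dy":0,"dz":0,"wx":0,"wy":0,"wz":0},{"dx":0,"dy":0,"dz":0,"wx":0,"wy":0,"wz":0},{"dx":0,"dy":0,"dz":-1,"wx":0,"wy":0,"wz":0},{"dx":0,"dy":0,"dz":-3,"wx":0,"wy":0,"wz":0},{"dx":0,"dy":0,"dz":-4,"wx":0,"wy":0,"wz":0},{"dx":0,"dy":0,"dz":-5,"wx":0,"wy":0,"wz":4},{"dx":0,"dy":0,"dz":-5,"wx":0,"wy":0,"wz":8},{"dx":0,"dy":0,"dz":-5,"wx":0,"wy":0,"wz":8},{"dx":0,"dy":0,"dz":-3,"wx":0,"wy":0,"wz":3.3}]' 0.4 80
python3 -c "
from h import *
go(.53,-.37,.36,70)"
```

```text
t: 23.22
tcp_pos: [0.4954, 0.0429, 0.101]
tool_rot: [-0.029, 1.0, 0.0, -0.0]
force: [-2.4, 0.7, 6.8]
finger_gap: 0.092
gripper_force: 80.7
t: 24.48
tcp_pos: [0.496, 0.0428, 0.3637]
tool_rot: [0.175, 0.985, 0.0, 0.002]
force: [0.8, -0.7, -0.7]
finger_gap: 0.403
gripper_force: 0.0
wz -0.13  dx -17.31 dy -37.63 dz 0.37
```

```bash
python3 -m inch '[{"dx":-1.3,"dy":-3,"dz":0,"wx":0,"wy":0,"wz":0},{"dx":-2,"dy":-4.5,"dz":0,"wx":0,"wy":0,"wz":0},{"dx":-2,"dy":-4.5,"dz":0,"wx":0,"wy":0,"wz":0},{"dx":-2,"dy":-4.5,"dz":0,"wx":0,"wy":0,"wz":0},{"dx":-2,"dy":-4.5,"dz":0,"wx":0,"wy":0,"wz":0},{"dx":-2,"dy":-4.5,"dz":0,"wx":0,"wy":0,"wz":0},{"dx":-2,"dy":-4.5,"dz":0,"wx":0,"wy":0,"wz":0},{"dx":-2,"dy":-4,"dz":0,"wx":0,"wy":0,"wz":0},{"dx":-2,"dy":-3.6,"dz":0,"wx":0,"wy":0,"wz":0},{"dx":0,"dy":0,"dz":0,"wx":0,"wy":0,"wz":0}]' 1 60
python3 -m inch '[{"dx":0,"dy":0,"dz":0,"wx":0,"wy":0,"wz":0},{"dx":0,"dy":0,"dz":0,"wx":0,"wy":0,"wz":0}]'
python3 - <<'E'
from h import *
c,im=shot("w6"); 
P=np.array([.577,-.388]);u=np.array([np.cos(np.radians(160)),np.sin(np.radians(160))])
print(proj(c,[[*(P+u*t),.144] for t in (0,.05,.09)]))
cv2.imwrite("pics/w6s.png",cv2.resize(im[60:300,180:480],None,fx=2.5,fy=2.5,interpolation=2))
E
```

```text
t: 25.72
tcp_pos: [0.5295, -0.3727, 0.3602]
tool_rot: [0.175, 0.985, -0.001, 0.0]
force: [0.1, 0.6, 0.9]
finger_gap: 0.999
gripper_force: 0.0
t: 25.98
tcp_pos: [0.5297, -0.3682, 0.3605]
tool_rot: [0.173, 0.985, 0.0, -0.0]
force: [0.3, 0.3, -0.3]
finger_gap: 1.003
gripper_force: 0.0
[ 0.52978553 -0.36829694  0.36052737] 70.07657581000389 [ 0.46462398 -0.34525909  0.43195442]
[[319.19253223 239.81544741]
 [319.13487151 191.40587039]
 [319.10707118 149.71185918]]
```

View pics/w6s.png

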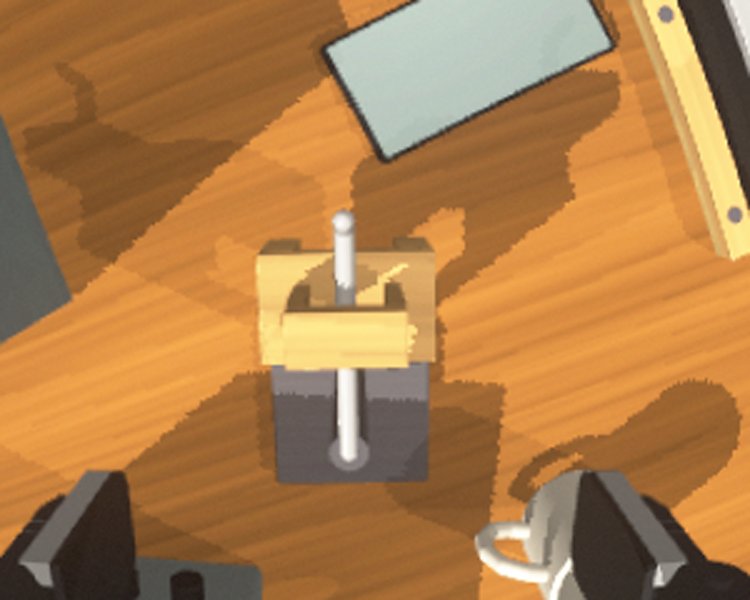

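Crop at 2.5x: crossbar top face centred at (346,340 → px 318.4,196), square to the tool. The arm runs from the post (348,452 → 319.2,240.8) to the tip (343,222 → 317.2,148.8).

```bash
python3 -c "
from h import *
c=np.load('w6.npy',allow_pickle=True).item()
p=hit(c,(319.2,240.8),.142)[0];t=hit(c,(317.2,148.8),.156)[0];print(p,t,np.degrees(np.arctan2(*(t-p)[1::-1])),np.linalg.norm((t-p)[:2]))
k=hit(c,(318.4,196),.156)[0];e=hit(c,[(180+284/2.5,60+314/2.5),(180+408/2.5,60+311/2.5)],.156);print(k,np.degrees(np.arctan2(*(e[1]-e[0])[1::-1])),np.linalg.norm(e[1]-e[0]),np.linalg.norm((k-p)[:2]))
go(*k[:2],.197,70)"
```

```text
[ 0.57880109 -0.38866184  0.142     ] [ 0.48991529 -0.35803576  0.156     ] 160.9883335262068 0.09401405504441683
[ 0.53114835 -0.37195883  0.156     ] 71.43682365403514 0.045363718920837674 0.050495288135167585
wz 0.08  dx -0.25 dy -0.30 dz 16.35
```

```bash
python3 -m inch '[{"dx":-0.25,"dy":-0.3,"dz":1,"wx":0,"wy":0,"wz":-0.7},{"dx":0,"dy":0,"dz":3,"wx":0,"wy":0,"wz":0},{"dx":0,"dy":0,"dz":4,"wx":0,"wy":0,"wz":0},{"dx":0,"dy":0,"dz":4,"wx":0,"wy":0,"wz":0},{"dx":0,"dy":0,"dz":2.5,"wx":0,"wy":0,"wz":0},{"dx":0,"dy":0,"dz":1.5,"wx":0,"wy":0,"wz":0},{"dx":0,"dy":0,"dz":0.8,"wx":0,"wy":0,"wz":0},{"dx":0,"dy":0,"dz":0,"wx":0,"wy":0,"wz":0},{"dx":0,"dy":0,"dz":0,"wx":0,"wy":0,"wz":0}]' 1 50
python3 -m inch '[{"dx":0,"dy":0,"dz":0,"wx":0,"wy":0,"wz":0},{"dx":0,"dy":0,"dz":0,"wx":0,"wy":0,"wz":0},{"dx":0,"dy":0,"dz":0,"wx":0,"wy":0,"wz":0},{"dx":0,"dy":0,"dz":0,"wx":0,"wy":0,"wz":0},{"dx":0,"dy":0,"dz":0,"wx":0,"wy":0,"wz":0},{"dx":0,"dy":0,"dz":0,"wx":0,"wy":0,"wz":0}]' 0 50
```

```text
t: 27.15
tcp_pos: [0.5316, -0.3738, 0.1933]
tool_rot: [0.168, 0.986, -0.001, 0.001]
force: [-0.6, 0.7, -0.1]
finger_gap: 1.003
gripper_force: 0.0
t: 27.9
tcp_pos: [0.5314, -0.3736, 0.1929]
tool_rot: [0.168, 0.986, -0.0, 0.001]
force: [-0.3, -0.2, 5.3]
finger_gap: 0.53
gripper_force: 51.3
```

```bash
python3 -m inch '[{"dx":0,"dy":0,"dz":-0.6,"wx":0,"wy":0,"wz":0},{"dx":0,"dy":0,"dz":-1,"wx":0,"wy":0,"wz":0},{"dx":0,"dy":0,"dz":-0.8,"wx":0,"wy":0,"wz":0},{"dx":0,"dy":0,"dz":0,"wx":0,"wy":0,"wz":0},{"dx":0,"dy":0,"dz":0,"wx":0,"wy":0,"wz":0}]'
python3 -m inch '[{"dx":1,"dy":0,"dz":0,"wx":0,"wy":0,"wz":0},{"dx":2,"dy":0,"dz":0,"wx":0,"wy":0,"wz":0},{"dx":2.5,"dy":0,"dz":0,"wx":0,"wy":0,"wz":0},{"dx":2.5,"dy":0,"dz":0,"wx":0,"wy":0,"wz":0},{"dx":2,"dy":0,"dz":0,"wx":0,"wy":0,"wz":0},{"dx":0,"dy":0,"dz":-3,"wx":0,"wy":0,"wz":0},{"dx":0,"dy":0,"dz":-4,"wx":0,"wy":0,"wz":0},{"dx":0,"dy":2,"dz":-3,"wx":0,"wy":0,"wz":-4},{"dx":0,"dy":2,"dz":-1,"wx":0,"wy":0,"wz":-8},{"dx":0,"dy":0,"dz":0,"wx":0,"wy":0,"wz":-8}]'
python3 -m inch '[{"dx":0,"dy":0,"dz":0,"wx":0,"wy":0,"wz":-2.6},{"dx":0,"dy":0,"dz":0,"wx":0,"wy":0,"wz":0},{"dx":0,"dy":0,"dz":0,"wx":0,"wy":0,"wz":0}]'
python3 - <<'E'
from h import *
go(.5033,-.0945,.33,93.28)
im=eyes.snapshot("scene")[:,:,::-1]; c,w=shot("w7")
cv2.imwrite("pics/c7.png",cv2.resize(np.hstack([im[120:320,180:340],w[:200,320:480],w[200:,320:480]]),None,fx=1.6,fy=1.6,interpolation=2))
E
```

```text
t: 28.52
tcp_pos: [0.531, -0.3733, 0.2161]
tool_rot: [0.168, 0.986, 0.0, -0.0]
force: [-0.5, 0.0, -1.1]
finger_gap: 0.529
gripper_force: 51.2
t: 29.78
tcp_pos: [0.4483, -0.3006, 0.3272]
tool_rot: [-0.009, 1.0, -0.0, 0.0]
force: [-0.2, 0.3, -2.2]
finger_gap: 0.531
gripper_force: 51.8
t: 30.15
tcp_pos: [0.4483, -0.302, 0.326]
tool_rot: [-0.028, 1.0, 0.0, -0.0]
force: [0.2, 0.4, -1.6]
finger_gap: 0.533
gripper_force: 51.8
wz -0.03  dx -6.68 dy 20.40 dz -0.40
[ 0.4484207  -0.30214056  0.32604435] 93.26424483927 [ 0.37930977 -0.30618055  0.39748765]
```

```bash
cat >> h.py <<'E'
a0=np.radians(3.28);EX=np.array([np.cos(a0),np.sin(a0)]);EY=np.array([-np.sin(a0),np.cos(a0)]);SF=np.array([.498,.0004])-EY*.145
def bf(xy): d=np.array(xy)-SF; return round(1000*float(d@EX),1),round(1000*float(d@EY),1)
def wf(x,s): return SF+EX*x/1000+EY*s/1000
E
python3 - <<'E'
from h import *
c=np.load("w7.npy",allow_pickle=True).item(); im=cv2.imread("pics/w7.png"); s=cv2.imread
for p in (52,120,188):
    x=wf(0,p); 
    try: r=bar(c,im,*x,.012); print([bf(k[0]/1000) for k in r])
    except Exception as e: print(p,e)
cs=cam("scene"); sc=eyes.snapshot("scene")[:,:,::-1].copy(); cv2.imwrite("pics/s7.png",sc)
for p in (52,120,188):
    try: r=bar(cs,sc,*wf(0,p),.012); print([bf(k[0]/1000) for k in r])
    except Exception as e: print(p,e)
cv2.imwrite("pics/c7.png",np.hstack([cv2.resize(sc[150:280,220:350],None,fx=3,fy=3),cv2.resize(im[0:390,250:640],(390,390))]))
E
```

```text
[469 223] [(array([511.1, -93.8]), array([ 43., 176.]), 3.35), (array([ 502.7, -107.4]), array([ 40.2, 164.8]), 3.35)]
[(7.7, 50.2), (-1.5, 37.1)]
[508 222] [(array([503.8, -24. ]), array([ 49. , 153.6]), 3.14), (array([495.8, -42. ]), array([ 45.8, 143.8]), 3.14)]
[(4.4, 120.3), (-4.6, 102.8)]
[541 221] [(array([502.8,  45. ]), array([ 55.4, 113.7]), 3.24), (array([494.9,  22.5]), array([ 51.9, 106.4]), 3.24)]
[(7.3, 189.3), (-1.8, 167.2)]
[269 236] [(array([500.4, -93.3]), array([ 39.8, 174.2]), 3.13), (array([ 510.1, -100. ]), array([ 39. , 170.8]), 3.13)]
[(-3.0, 51.3), (6.3, 44.1)]
[281 222] [(array([493.7, -25.1]), array([ 40.4, 154.1]), 3.08), (array([503.5, -33.1]), array([ 39.6, 151.1]), 3.08)]
[(-5.8, 119.8), (3.6, 111.2)]
[293 208] [(array([493.3,  42.1]), array([ 40.6, 112.3]), 3.48), (array([503. ,  32.7]), array([ 39.8, 110.1]), 3.48)]
[(-2.3, 186.9), (6.8, 177.0)]
```

View pics/c7.png

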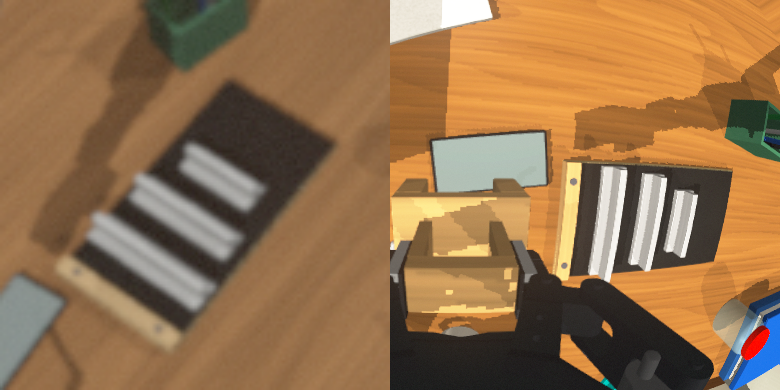

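Left crop (scene): three bars on the bed, square, at about 52/120/188 mm from the stop, longest by the stop. Right crop (wrist): the spacer is held upright in the fingers.

```bash
python3 -m inch '[{"dx":-0.7,"dy":2,"dz":0,"wx":0,"wy":0,"wz":0},{"dx":-1.2,"dy":4,"dz":0,"wx":0,"wy":0,"wz":0},{"dx":-1.5,"dy":4.5,"dz":0,"wx":0,"wy":0,"wz":0},{"dx":-1.5,"dy":4.5,"dz":0,"wx":0,"wy":0,"wz":0},{"dx":-1.2,"dy":4,"dz":2,"wx":0,"wy":0,"wz":0},{"dx":-0.6,"dy":1.4,"dz":4,"wx":0,"wy":0,"wz":0},{"dx":0,"dy":0,"dz":4,"wx":0,"wy":0,"wz":0},{"dx":0,"dy":0,"dz":0,"wx":0,"wy":0,"wz":0},{"dx":0,"dy":0,"dz":0,"wx":0,"wy":0,"wz":0},{"dx":0,"dy":0,"dz":0,"wx":0,"wy":0,"wz":0}]'
python3 -c "
from h import *
go(*wf(0,51),.162,93.28);print(bf(sense()['tcp_pos'][:2]))"
```

```text
t: 31.55
tcp_pos: [0.5048, -0.0951, 0.228]
tool_rot: [-0.029, 1.0, -0.001, 0.002]
force: [1.0, -0.1, -1.5]
finger_gap: 0.53
gripper_force: 51.7
wz -0.00  dx 0.13 dy 0.17 dz 6.60
(1.3, 49.3)
```

```bash
python3 -m inch '[{"dx":0.1,"dy":0.17,"dz":1,"wx":0,"wy":0,"wz":0},{"dx":0,"dy":0,"dz":2,"wx":0,"wy":0,"wz":0},{"dx":0,"dy":0,"dz":2,"wx":0,"wy":0,"wz":0},{"dx":0,"dy":0,"dz":1.2,"wx":0,"wy":0,"wz":0},{"dx":0,"dy":0,"dz":0.3,"wx":0,"wy":0,"wz":0},{"dx":0,"dy":0,"dz":0,"wx":0,"wy":0,"wz":0},{"dx":0,"dy":0,"dz":0,"wx":0,"wy":0,"wz":0}]'
python3 -c "
from h import *
go(*wf(0,51),.158,93.28);print(bf(sense()['tcp_pos'][:2]),EY@sense()['force'][:2])"
```

```text
t: 32.42
tcp_pos: [0.5031, -0.0932, 0.1618]
tool_rot: [-0.029, 1.0, -0.0, 0.001]
force: [-0.7, -0.4, -1.6]
finger_gap: 0.533
gripper_force: 51.8
wz 0.02  dx -0.03 dy -0.03 dz 0.38
(-0.3, 51.3) -0.3684234104944737
```

```bash
python3 -m inch '[{"dx":0,"dy":0,"dz":0.25,"wx":0,"wy":0,"wz":0},{"dx":0,"dy":-0.2,"dz":0,"wx":0,"wy":0,"wz":0},{"dx":0,"dy":-0.3,"dz":0,"wx":0,"wy":0,"wz":0},{"dx":0,"dy":-0.3,"dz":0,"wx":0,"wy":0,"wz":0},{"dx":0,"dy":0,"dz":0,"wx":0,"wy":0,"wz":0}]'
python3 -m inch '[{"dx":0,"dy":-0.1,"dz":0,"wx":0,"wy":0,"wz":0},{"dx":0,"dy":-0.1,"dz":0,"wx":0,"wy":0,"wz":0},{"dx":0,"dy":-0.1,"dz":0,"wx":0,"wy":0,"wz":0},{"dx":0,"dy":0,"dz":0,"wx":0,"wy":0,"wz":0}]'
python3 -c "
from h import *
go(*wf(0,39),.158,93.28);print(bf(sense()['tcp_pos'][:2]),EY@sense()['force'][:2])"
```

```text
t: 33.05
tcp_pos: [0.5027, -0.1003, 0.1587]
tool_rot: [-0.028, 1.0, 0.001, -0.001]
force: [0.7, 5.1, 0.9]
finger_gap: 0.532
gripper_force: 52.3
t: 33.55
tcp_pos: [0.5028, -0.1031, 0.1587]
tool_rot: [-0.028, 1.0, 0.001, -0.001]
force: [-0.3, 5.0, 1.4]
finger_gap: 0.531
gripper_force: 52.4
wz -0.02  dx -0.12 dy -0.24 dz 0.07
(-1.2, 41.4) 4.967925049080988
```

```bash
for i in 1 2 3; do python3 -m inch '[{"dx":0,"dy":-0.08,"dz":0,"wx":0,"wy":0,"wz":0},{"dx":0,"dy":0,"dz":0,"wx":0,"wy":0,"wz":0}]' | grep -E "tcp|force:"; done
python3 -c "
from h import *
go(*wf(0,39),.158,93.28);print(bf(sense()['tcp_pos'][:2]),EY@sense()['force'][:2])"
```

```text
tcp_pos: [0.5028, -0.1038, 0.1587]
force: [-0.4, 4.8, -0.1]
gripper_force: 52.4
tcp_pos: [0.5027, -0.1046, 0.1587]
force: [0.2, 6.0, 1.3]
gripper_force: 52.4
tcp_pos: [0.5027, -0.1047, 0.1586]
force: [0.1, 8.1, 1.1]
gripper_force: 52.5
wz -0.04  dx -0.13 dy -0.08 dz 0.06
(-1.3, 39.8) 8.036567569816162
```

```bash
python3 -m inch '[{"dx":0,"dy":-0.1,"dz":0,"wx":0,"wy":0,"wz":0},{"dx":0,"dy":0,"dz":0,"wx":0,"wy":0,"wz":0},{"dx":0,"dy":0,"dz":0,"wx":0,"wy":0,"wz":0}]'
```

```text
t: 34.67
tcp_pos: [0.5026, -0.105, 0.1586]
tool_rot: [-0.028, 1.0, 0.002, -0.001]
force: [2.4, 10.9, 1.2]
finger_gap: 0.534
gripper_force: 52.6
```

Contact with the stop is confirmed: the force rises while motion halts. Lift and go to bar_b.

```bash
python3 -m inch '[{"dx":0,"dy":0.5,"dz":0,"wx":0,"wy":0,"wz":0},{"dx":0,"dy":0,"dz":-1,"wx":0,"wy":0,"wz":0},{"dx":0,"dy":0,"dz":-3,"wx":0,"wy":0,"wz":0},{"dx":0,"dy":0,"dz":-3,"wx":0,"wy":0,"wz":0},{"dx":0,"dy":2.5,"dz":0,"wx":0,"wy":0,"wz":0},{"dx":0,"dy":3,"dz":0,"wx":0,"wy":0,"wz":0},{"dx":0,"dy":2,"dz":0,"wx":0,"wy":0,"wz":0},{"dx":0,"dy":0,"dz":0,"wx":0,"wy":0,"wz":0},{"dx":0,"dy":0,"dz":0,"wx":0,"wy":0,"wz":0}]'
python3 -c "
from h import *
go(*wf(0,119.5),.159,93.28);print(bf(sense()['tcp_pos'][:2]))
c,im=shot('w8')
sc=eyes.snapshot('scene')[:,:,::-1].copy();cs=cam('scene');r=bar(cs,sc,*wf(0,44),.012); print([bf(k[0]/1000) for k in r])
r=bar(cs,sc,*wf(0,188),.012); print([bf(k[0]/1000) for k in r])
"
```

```text
t: 35.8
tcp_pos: [0.4995, -0.0284, 0.2292]
tool_rot: [-0.029, 1.0, -0.001, 0.001]
force: [-0.2, 0.2, -1.7]
finger_gap: 0.534
gripper_force: 52.6
wz 0.02  dx -0.01 dy 0.33 dz 7.02
(-0.1, 116.2)
[ 0.49943465 -0.02855194  0.22907659] 93.27204577361613 [ 0.43031619 -0.03246075  0.30054029]
[268 238] [(array([ 500.2, -100.6]), array([ 39. , 173.5]), 3.04), (array([ 509.8, -107.2]), array([ 38.3, 170.1]), 3.04)]
[(-3.6, 44.0), (5.6, 36.9)]
[293 208] [(array([511.7,  43.2]), array([39.7, 75.6]), 2.24), (array([521.1,  33.9]), array([38.9, 74.1]), 2.24)]
[(16.1, 186.9), (25.0, 177.1)]
```

```bash
python3 -m inch '[{"dx":0,"dy":0.33,"dz":1,"wx":0,"wy":0,"wz":0},{"dx":0,"dy":0,"dz":2,"wx":0,"wy":0,"wz":0},{"dx":0,"dy":0,"dz":2,"wx":0,"wy":0,"wz":0},{"dx":0,"dy":0,"dz":1.4,"wx":0,"wy":0,"wz":0},{"dx":0,"dy":0,"dz":0.4,"wx":0,"wy":0,"wz":0},{"dx":0,"dy":0,"dz":0,"wx":0,"wy":0,"wz":0},{"dx":0,"dy":0,"dz":0,"wx":0,"wy":0,"wz":0}]'
python3 -c "
from h import *
go(*wf(0,101.8),.1585,93.28);print(bf(sense()['tcp_pos'][:2]),EY@sense()['force'][:2])"
```

```text
t: 36.78
tcp_pos: [0.4992, -0.0243, 0.1612]
tool_rot: [-0.029, 1.0, -0.0, 0.001]
force: [0.3, -0.3, -1.9]
finger_gap: 0.531
gripper_force: 52.5
wz 0.02  dx -0.03 dy -1.84 dz 0.27
(-0.3, 120.2) -0.3151724034852387
```

```bash
python3 -m inch '[{"dx":0,"dy":0,"dz":0.25,"wx":0,"wy":0,"wz":0},{"dx":0,"dy":-0.3,"dz":0,"wx":0,"wy":0,"wz":0},{"dx":0,"dy":-0.3,"dz":0,"wx":0,"wy":0,"wz":0},{"dx":0,"dy":-0.3,"dz":0,"wx":0,"wy":0,"wz":0},{"dx":0,"dy":-0.3,"dz":0,"wx":0,"wy":0,"wz":0},{"dx":0,"dy":-0.2,"dz":0,"wx":0,"wy":0,"wz":0},{"dx":0,"dy":-0.1,"dz":0,"wx":0,"wy":0,"wz":0},{"dx":0,"dy":0,"dz":0,"wx":0,"wy":0,"wz":0},{"dx":0,"dy":0,"dz":0,"wx":0,"wy":0,"wz":0}]'
for i in 1 2; do python3 -m inch '[{"dx":0,"dy":-0.08,"dz":0,"wx":0,"wy":0,"wz":0},{"dx":0,"dy":0,"dz":0,"wx":0,"wy":0,"wz":0}]' | grep -E "tcp|force:"; done
python3 -c "
from h import *
go(*wf(0,101.8),.158,93.28);print(bf(sense()['tcp_pos'][:2]),EY@sense()['force'][:2])"
```

```text
t: 37.9
tcp_pos: [0.4993, -0.039, 0.1582]
tool_rot: [-0.029, 1.0, 0.0, -0.0]
force: [-1.0, 5.4, 2.0]
finger_gap: 0.536
gripper_force: 52.7
tcp_pos: [0.4994, -0.0399, 0.1582]
force: [-0.1, 5.1, 1.7]
gripper_force: 52.8
tcp_pos: [0.4995, -0.0407, 0.1582]
force: [-0.3, 4.5, 0.8]
gripper_force: 52.7
wz 0.02  dx -0.09 dy -0.20 dz 0.02
(-0.9, 103.8) 4.508060358642699
```

```bash
for i in 1 2 3; do python3 -m inch '[{"dx":0,"dy":-0.06,"dz":0,"wx":0,"wy":0,"wz":0},{"dx":0,"dy":0,"dz":0,"wx":0,"wy":0,"wz":0}]' | grep -E "tcp|force:"; done
python3 -c "
from h import *
go(*wf(0,101.8),.158,93.28);print(bf(sense()['tcp_pos'][:2]),EY@sense()['force'][:2])"
```

```text
tcp_pos: [0.4995, -0.0413, 0.1582]
force: [-0.6, 5.0, 2.0]
gripper_force: 52.7
tcp_pos: [0.4996, -0.042, 0.1582]
force: [-0.6, 4.0, 0.4]
gripper_force: 52.7
tcp_pos: [0.4996, -0.0424, 0.1582]
force: [-1.1, 5.5, 1.3]
gripper_force: 52.7
wz 0.01  dx -0.08 dy -0.04 dz 0.02
(-0.8, 102.2) 5.549303286966968
```

```bash
for i in 1 2; do python3 -m inch '[{"dx":0,"dy":-0.04,"dz":0,"wx":0,"wy":0,"wz":0},{"dx":0,"dy":0,"dz":0,"wx":0,"wy":0,"wz":0}]' | grep -E "tcp|force:"; done
python3 -c "
from h import *
go(*wf(0,101.8),.158,93.28);print(bf(sense()['tcp_pos'][:2]),EY@sense()['force'][:2])"
```

```text
tcp_pos: [0.4997, -0.0425, 0.1581]
force: [-0.2, 6.5, 1.2]
gripper_force: 52.7
tcp_pos: [0.4996, -0.0426, 0.1581]
force: [1.0, 7.0, 1.6]
gripper_force: 52.7
wz -0.02  dx -0.09 dy -0.02 dz 0.01
(-0.9, 102.0) 6.960369329596157
```

Contact with bar_a's foot is at the predicted spot. Hold, lift, and go to bar_d.

```bash
python3 -m inch '[{"dx":0,"dy":0,"dz":0,"wx":0,"wy":0,"wz":0},{"dx":0,"dy":0,"dz":0,"wx":0,"wy":0,"wz":0},{"dx":0,"dy":0.4,"dz":0,"wx":0,"wy":0,"wz":0},{"dx":0,"dy":0,"dz":-1,"wx":0,"wy":0,"wz":0},{"dx":0,"dy":0,"dz":-3,"wx":0,"wy":0,"wz":0},{"dx":0,"dy":0,"dz":-3,"wx":0,"wy":0,"wz":0},{"dx":0,"dy":3,"dz":0,"wx":0,"wy":0,"wz":0},{"dx":0,"dy":3,"dz":0,"wx":0,"wy":0,"wz":0},{"dx":0,"dy":2,"dz":0,"wx":0,"wy":0,"wz":0},{"dx":0,"dy":0,"dz":0,"wx":0,"wy":0,"wz":0}]'
python3 -c "
from h import *
sc=eyes.snapshot('scene')[:,:,::-1].copy();cs=cam('scene')
for p in (44,106,188):
    r=bar(cs,sc,*wf(0,p),.012); print([bf(k[0]/1000) for k in r])
go(*wf(0,187.5),.160,93.28);print(bf(sense()['tcp_pos'][:2]))
"
```

```text
t: 40.9
tcp_pos: [0.4953, 0.0409, 0.229]
tool_rot: [-0.03, 1.0, -0.001, 0.001]
force: [-0.1, 0.0, -1.6]
finger_gap: 0.531
gripper_force: 52.6
[268 238] [(array([ 500.1, -100.4]), array([ 39.9, 173.4]), 3.34), (array([ 509.8, -106.9]), array([ 39.1, 170.1]), 3.34)]
[(-3.7, 44.2), (5.6, 37.2)]
[279 225] [(array([494.3, -39.1]), array([ 39. , 154.9]), 3.24), (array([504.1, -46.8]), array([ 38.2, 151.9]), 3.24)]
[(-6.0, 105.8), (3.4, 97.5)]
[293 208] [(array([500.9,  42.4]), array([40.1, 97.1]), 3.22), (array([510.5,  33.1]), array([39.3, 95.2]), 3.22)]
[(5.3, 186.8), (14.4, 176.9)]
wz 0.12  dx -0.02 dy 0.26 dz 6.88
(-0.2, 184.9)
```

```bash
python3 -m inch '[{"dx":0,"dy":0.22,"dz":1,"wx":0,"wy":0,"wz":0.1},{"dx":0,"dy":0,"dz":2,"wx":0,"wy":0,"wz":0},{"dx":0,"dy":0,"dz":2,"wx":0,"wy":0,"wz":0},{"dx":0,"dy":0,"dz":1.4,"wx":0,"wy":0,"wz":0},{"dx":0,"dy":0,"dz":0.4,"wx":0,"wy":0,"wz":0},{"dx":0,"dy":0,"dz":0.2,"wx":0,"wy":0,"wz":0},{"dx":0,"dy":0,"dz":0,"wx":0,"wy":0,"wz":0},{"dx":0,"dy":0,"dz":0,"wx":0,"wy":0,"wz":0}]'
python3 -c "
from h import *
go(*wf(0,164),.1585,93.28);print(bf(sense()['tcp_pos'][:2]),EY@sense()['force'][:2])"
```

```text
t: 41.95
tcp_pos: [0.4952, 0.0427, 0.1587]
tool_rot: [-0.028, 1.0, -0.0, 0.001]
force: [-0.0, 0.2, -0.6]
finger_gap: 0.532
gripper_force: 52.5
wz -0.07  dx -0.04 dy -2.33 dz 0.02
(-0.4, 187.3) 0.23459145650773633
```

```bash
python3 -m inch '[{"dx":0,"dy":-0.3,"dz":0,"wx":0,"wy":0,"wz":0},{"dx":0,"dy":-0.4,"dz":0,"wx":0,"wy":0,"wz":0},{"dx":0,"dy":-0.4,"dz":0,"wx":0,"wy":0,"wz":0},{"dx":0,"dy":-0.4,"dz":0,"wx":0,"wy":0,"wz":0},{"dx":0,"dy":-0.3,"dz":0,"wx":0,"wy":0,"wz":0},{"dx":0,"dy":-0.2,"dz":0,"wx":0,"wy":0,"wz":0},{"dx":0,"dy":-0.1,"dz":0,"wx":0,"wy":0,"wz":0},{"dx":0,"dy":-0.08,"dz":0,"wx":0,"wy":0,"wz":0},{"dx":0,"dy":0,"dz":0,"wx":0,"wy":0,"wz":0},{"dx":0,"dy":0,"dz":0,"wx":0,"wy":0,"wz":0}]'
for i in 1 2 3; do python3 -m inch '[{"dx":0,"dy":-0.05,"dz":0,"wx":0,"wy":0,"wz":0},{"dx":0,"dy":0,"dz":0,"wx":0,"wy":0,"wz":0}]' | grep -E "tcp|force:"; done
python3 -c "
from h import *
go(*wf(0,164),.1585,93.28);print(bf(sense()['tcp_pos'][:2]),EY@sense()['force'][:2])"
```

```text
t: 43.2
tcp_pos: [0.496, 0.0209, 0.1582]
tool_rot: [-0.028, 1.0, -0.0, -0.0]
force: [0.3, 3.2, 0.3]
finger_gap: 0.528
gripper_force: 52.7
tcp_pos: [0.496, 0.0204, 0.1582]
force: [-0.3, 3.0, -0.4]
gripper_force: 52.7
tcp_pos: [0.4961, 0.0198, 0.1582]
force: [0.4, 3.0, -0.3]
gripper_force: 52.7
tcp_pos: [0.4961, 0.0196, 0.1582]
force: [-0.3, 6.0, -1.0]
gripper_force: 52.6
wz -0.09  dx -0.08 dy -0.03 dz -0.03
(-0.8, 164.3) 5.9911252252393
```

```bash
python3 -m inch '[{"dx":0,"dy":-0.03,"dz":0,"wx":0,"wy":0,"wz":0},{"dx":0,"dy":0,"dz":0,"wx":0,"wy":0,"wz":0},{"dx":0,"dy":0,"dz":0,"wx":0,"wy":0,"wz":0},{"dx":0,"dy":0.4,"dz":0,"wx":0,"wy":0,"wz":0},{"dx":0,"dy":0,"dz":-1,"wx":0,"wy":0,"wz":0},{"dx":0,"dy":0,"dz":-3,"wx":0,"wy":0,"wz":0},{"dx":0,"dy":0,"dz":-4,"wx":0,"wy":0,"wz":0},{"dx":0,"dy":0,"dz":-5,"wx":0,"wy":0,"wz":0},{"dx":0,"dy":0,"dz":-5,"wx":0,"wy":0,"wz":0},{"dx":0,"dy":0,"dz":0,"wx":0,"wy":0,"wz":0}]'
python3 -m inch '[{"dx":0,"dy":0,"dz":0,"wx":0,"wy":0,"wz":5},{"dx":0,"dy":0,"dz":0,"wx":0,"wy":0,"wz":9},{"dx":0,"dy":0,"dz":0,"wx":0,"wy":0,"wz":6.5},{"dx":0,"dy":0,"dz":0,"wx":0,"wy":0,"wz":2},{"dx":0,"dy":0,"dz":0,"wx":0,"wy":0,"wz":0}]'
python3 -c "
from h import *
c,im=shot('w9')
sc=eyes.snapshot('scene')[:,:,::-1].copy();cs=cam('scene');cv2.imwrite('pics/s9.png',sc)
for p in (44,106,168):
    r=bar(cs,sc,*wf(0,p),.012); print([bf(k[0]/1000) for k in r])
go(.432,-.3395,.335,70.7)
"
```

```text
t: 45.2
tcp_pos: [0.4981, 0.0223, 0.3431]
tool_rot: [-0.028, 1.0, -0.002, 0.006]
force: [-0.2, 0.0, -1.5]
finger_gap: 0.53
gripper_force: 52.6
t: 45.82
tcp_pos: [0.4956, 0.023, 0.3376]
tool_rot: [0.167, 0.986, -0.0, -0.001]
force: [1.0, 0.1, -1.7]
finger_gap: 0.532
gripper_force: 52.4
[0.49572941 0.02296599 0.33778853] 70.76125628780218 [0.43033196 0.04522645 0.40916928]
[268 238] [(array([ 500.2, -100.5]), array([ 39.4, 173.5]), 3.21), (array([ 509.8, -107. ]), array([ 38.7, 170.1]), 3.22)]
[(-3.6, 44.1), (5.6, 37.1)]
[279 225] [(array([494.2, -39.1]), array([ 39. , 155.2]), 3.24), (array([503.9, -46.9]), array([ 38.2, 152.2]), 3.24)]
[(-6.1, 105.8), (3.2, 97.4)]
[290 212] [(array([495.3,  23.8]), array([ 40.3, 112.2]), 2.48), (array([505. ,  14.8]), array([ 39.5, 110. ]), 2.48)]
[(-1.4, 168.5), (7.8, 159.0)]
wz 0.06  dx -5.96 dy -36.32 dz 0.29
```

```bash
python3 -m inch '[{"dx":-0.3,"dy":-2,"dz":0,"wx":0,"wy":0,"wz":0},{"dx":-0.6,"dy":-4,"dz":0,"wx":0,"wy":0,"wz":0},{"dx":-0.7,"dy":-4.5,"dz":0,"wx":0,"wy":0,"wz":0},{"dx":-0.7,"dy":-4.5,"dz":0,"wx":0,"wy":0,"wz":0},{"dx":-0.7,"dy":-4.5,"dz":0,"wx":0,"wy":0,"wz":0},{"dx":-0.7,"dy":-4.5,"dz":0,"wx":0,"wy":0,"wz":0},{"dx":-0.8,"dy":-4.5,"dz":0,"wx":0,"wy":0,"wz":0},{"dx":-0.8,"dy":-4.5,"dz":0,"wx":0,"wy":0,"wz":0},{"dx":-0.7,"dy":-3.3,"dz":0,"wx":0,"wy":0,"wz":0},{"dx":0,"dy":0,"dz":0,"wx":0,"wy":0,"wz":0}]'
python3 -m inch '[{"dx":0,"dy":0,"dz":0,"wx":0,"wy":0,"wz":0},{"dx":0,"dy":0,"dz":0,"wx":0,"wy":0,"wz":0}]'
python3 -c "
from h import *
go(.432,-.3395,.2165,70.7); c,im=shot('w10')
cv2.imwrite('pics/w10s.png',cv2.resize(im[60:400,160:480],None,fx=1.7,fy=1.7,interpolation=2))
"
```

```text
t: 47.18
tcp_pos: [0.4323, -0.342, 0.338]
tool_rot: [0.169, 0.986, -0.001, 0.0]
force: [-0.3, 0.9, -1.5]
finger_gap: 0.533
gripper_force: 52.5
t: 47.42
tcp_pos: [0.4327, -0.3381, 0.3381]
tool_rot: [0.167, 0.986, 0.0, -0.0]
force: [-0.1, 0.1, -2.2]
finger_gap: 0.533
gripper_force: 52.5
wz 0.08  dx 0.02 dy -0.16 dz 12.16
[ 0.43278626 -0.33808573  0.33822104] 70.79540150407946 [ 0.36735054 -0.31586547  0.40960969]
```

View pics/w10s.png

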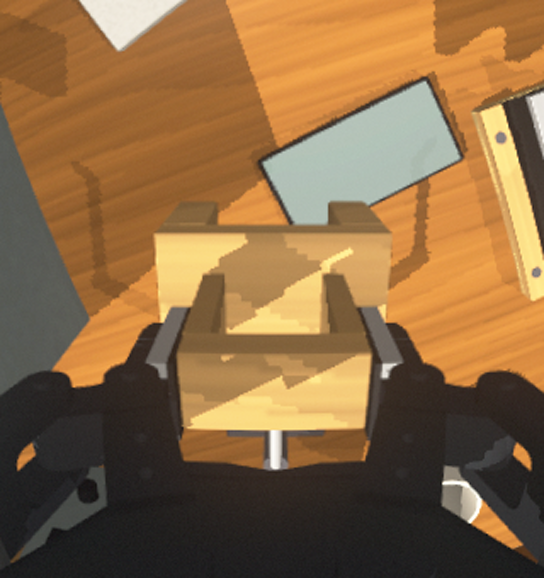

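The spacer is upright in the fingers, and the hook arm (crop 276,450) is in line with the handle's middle. Lower, then slide over the arm.

```bash
python3 -m inch '[{"dx":0,"dy":-0.15,"dz":1,"wx":0,"wy":0,"wz":0},{"dx":0,"dy":0,"dz":3,"wx":0,"wy":0,"wz":0},{"dx":0,"dy":0,"dz":4,"wx":0,"wy":0,"wz":0},{"dx":0,"dy":0,"dz":3,"wx":0,"wy":0,"wz":0},{"dx":0,"dy":0,"dz":1.15,"wx":0,"wy":0,"wz":0},{"dx":0,"dy":0,"dz":0,"wx":0,"wy":0,"wz":0},{"dx":0,"dy":0,"dz":0,"wx":0,"wy":0,"wz":0}]'
python3 -c "
from h import *
go(.5312,-.3735,.2165,70.7)"
```

```text
t: 48.35
tcp_pos: [0.4327, -0.3413, 0.2178]
tool_rot: [0.167, 0.986, -0.001, 0.001]
force: [-0.5, -0.8, 0.5]
finger_gap: 0.533
gripper_force: 52.5
wz 0.02  dx -10.36 dy 0.22 dz 0.13
```

```bash
python3 -m inch '[{"dx":-1.5,"dy":0.15,"dz":0.1,"wx":0,"wy":0,"wz":0},{"dx":-2,"dy":0,"dz":0,"wx":0,"wy":0,"wz":0},{"dx":-2,"dy":0,"dz":0,"wx":0,"wy":0,"wz":0},{"dx":-2,"dy":0,"dz":0,"wx":0,"wy":0,"wz":0},{"dx":-1.8,"dy":0,"dz":0,"wx":0,"wy":0,"wz":0},{"dx":-1,"dy":0,"dz":0,"wx":0,"wy":0,"wz":0},{"dx":0,"dy":0,"dz":0,"wx":0,"wy":0,"wz":0},{"dx":0,"dy":0,"dz":0,"wx":0,"wy":0,"wz":0}]'
python3 -c "
from h import *
go(.5314,-.3736,.193,70.7)"
```

```text
t: 49.35
tcp_pos: [0.5294, -0.373, 0.2157]
tool_rot: [0.168, 0.986, 0.0, -0.0]
force: [-0.2, 0.6, -1.6]
finger_gap: 0.532
gripper_force: 52.5
wz 0.00  dx -0.21 dy 0.01 dz 2.27
```

```bash
python3 -m inch '[{"dx":0,"dy":0,"dz":1,"wx":0,"wy":0,"wz":0},{"dx":0,"dy":0,"dz":0.8,"wx":0,"wy":0,"wz":0},{"dx":0,"dy":0,"dz":0.4,"wx":0,"wy":0,"wz":0},{"dx":0,"dy":0,"dz":0,"wx":0,"wy":0,"wz":0},{"dx":0,"dy":0,"dz":0.1,"wx":0,"wy":0,"wz":0},{"dx":0,"dy":0,"dz":0,"wx":0,"wy":0,"wz":0},{"dx":0,"dy":0,"dz":0,"wx":0,"wy":0,"wz":0}]'
```

```text
t: 50.22
tcp_pos: [0.5299, -0.3735, 0.193]
tool_rot: [0.168, 0.986, -0.0, 0.0]
force: [0.6, 1.0, 0.9]
finger_gap: 0.528
gripper_force: 52.9
```

Force moved from -1.6 to +0.9, so the crossbar rests on the arm. Release by opening gradually, then go straight up.

```bash
python3 -m inch '[{"dx":0,"dy":0,"dz":0,"wx":0,"wy":0,"wz":0},{"dx":0,"dy":0,"dz":0,"wx":0,"wy":0,"wz":0},{"dx":0,"dy":0,"dz":0,"wx":0,"wy":0,"wz":0}]' 0.65
python3 -m inch '[{"dx":0,"dy":0,"dz":0,"wx":0,"wy":0,"wz":0},{"dx":0,"dy":0,"dz":0,"wx":0,"wy":0,"wz":0},{"dx":0,"dy":0,"dz":0,"wx":0,"wy":0,"wz":0},{"dx":0,"dy":0,"dz":-1,"wx":0,"wy":0,"wz":0},{"dx":0,"dy":0,"dz":-3,"wx":0,"wy":0,"wz":0},{"dx":0,"dy":0,"dz":-4,"wx":0,"wy":0,"wz":0},{"dx":0,"dy":0,"dz":-4,"wx":0,"wy":0,"wz":0},{"dx":0,"dy":0,"dz":-4,"wx":0,"wy":0,"wz":0},{"dx":0,"dy":0,"dz":0,"wx":0,"wy":0,"wz":0},{"dx":0,"dy":0,"dz":0,"wx":0,"wy":0,"wz":0}]' 1
python3 -c "
from h import *
c,im=shot('w11'); sc=eyes.snapshot('scene')[:,:,::-1].copy();cs=cam('scene')
for p in (44,106,168):
    r=bar(cs,sc,*wf(0,p),.012); print([bf(k[0]/1000) for k in r])
cv2.imwrite('pics/f.png',np.hstack([cv2.resize(im[60:320,160:420],(400,400)),cv2.resize(sc[150:330,180:360],(400,400),interpolation=2)]))
"
```

```text
t: 50.6
tcp_pos: [0.5299, -0.3734, 0.1927]
tool_rot: [0.168, 0.986, -0.0, 0.0]
force: [0.7, -0.1, -0.6]
finger_gap: 0.649
gripper_force: 0.0
t: 51.85
tcp_pos: [0.5295, -0.373, 0.3527]
tool_rot: [0.168, 0.986, 0.0, -0.0]
force: [0.1, 1.0, -0.3]
finger_gap: 0.999
gripper_force: 0.0
[ 0.52928515 -0.37281328  0.35171859] 70.70100860813166 [ 0.46416142 -0.35070347  0.42413496]
[268 238] [(array([ 499.1, -100.4]), array([ 40. , 176.6]), 3.22), (array([ 508.8, -106.9]), array([ 39.3, 173.1]), 3.22)]
[(-4.7, 44.3), (4.6, 37.3)]
[279 225] [(array([495.7, -38.6]), array([ 39.7, 153.1]), 3.24), (array([505.4, -46.4]), array([ 38.9, 150.1]), 3.24)]
[(-4.5, 106.2), (4.7, 97.9)]
[290 212] [(array([495.4,  23.8]), array([ 40.3, 111.9]), 2.48), (array([505.2,  14.8]), array([ 39.5, 109.7]), 2.48)]
[(-1.3, 168.5), (8.0, 159.0)]
```

View pics/f.png

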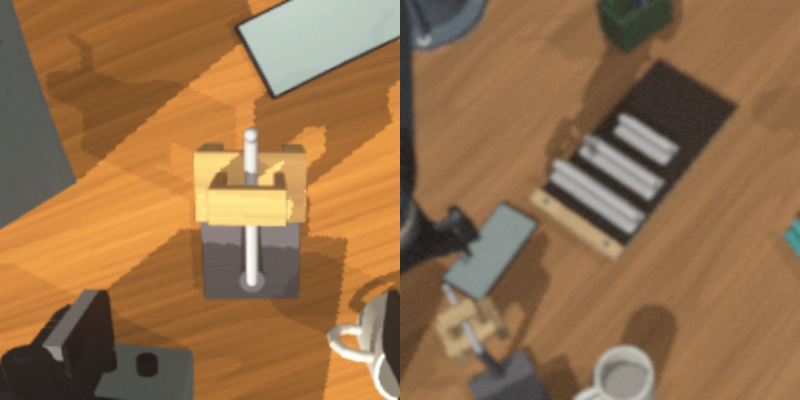

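The spacer hangs upright on the arm (left crop 250,190). The three bars are square and evenly spaced (right crop 600,195 / 622,167 / 645,138), at 44.3, 106.2 and 168.5 mm from the stop.

```bash
python3 -c "
from h import *
print(workorder.sign_off())"
```

```text
the job is handed in; nothing more can be done
None
```

The rack is set out and handed in: the 160, 140 and 100 mm bars (no 120 mm bar was there) stand on the bed with gaps of about 26 mm by camera, and the spacer is back on its hook; `sign_off` returned no verdict.

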